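# Load the press pot and hold the drop weight over it

### The arm

A 6-joint arm with a two-finger parallel gripper is mounted at the origin on the work surface. World frame = base frame: x ahead of the robot, y to its left, z up, the work surface at z = 0. Lengths are in mm, angles in degrees, forces in N, time in s.
With the tool pointing down it reaches from about 375 to 900 mm from the base axis. Payload 3.1 kg.
Tool frame: the origin (TCP) lies midway between the tips of the shut fingers; the grasp point (between the pads) lies 19 mm behind it; x points along the fingers, y is the direction in which the jaws open and shut, and the axes are right-handed (so a half turn about x gives the same grasp; the last joint's range is limited). The gripper opens to 87 mm and grips with 3 to 60 N. Pads are 19 mm wide; open, the fingers measure 117 mm over their backs; the gripper's body (75 mm by 190 mm) begins 51 mm behind the grasp point.
Start: joints at [56.35, 30.224, 82.088, -0, 67.689, -10.227], TCP at [248.401, 573.492, 222.548] pointing down, gripper open.
Joint ranges: [-176.69, 176.69], [-43.24, 126.21], [12.49, 139.97], [-82, 262], [0, 151.66], [-163.58, 163.58]. Speed limits (degrees/s): [159.86, 159.86, 180, 180, 180, 180].

### API

Orientations are given as a 3x3 rotation matrix whose columns are the frame's x, y, z axes.
In Python, from workcell import * gives the robot as it stands.
- The arm moves only by the tool arm_command, never from a script. Its argument "steps" is a list of rows, each an object of numbers: "x", "y", "z": the shift along the tool's x, y, z in mm; "twist": the turn about the tool's x in degrees. In form: [{"x": .., "y": .., "z": .., "twist": ..}, ...]. A call has 1 to 12 rows; each row is the pose to reach, as a shift and turn from the pose measured when the call began, along the tool's axes at that moment; what a row does not reach only later rows make up. A row lasts 1/12 s, in which the tool goes at most 41.7 mm and 7.16 degrees, less where a joint would pass 70% of its speed; a pose out of reach is approached as far as the arm can. A call with a gripper value outside its range is refused whole. "grip" is the opening, from 0 (shut) to 1 (fully open), set as the call begins (left out, the last holds). The fingers move at their own pace and stop on an object; "newtons" is the grip in N (left out, the last holds). Time passes only in rows, so rows that repeat a pose let the fingers close. It gives the time, the measured TCP pose, the force and the opening at its end, in the units of the state.
- observe(): the state, without advancing time (a new reading comes with each control period).
- snapshot(name): name is "scene" or "side" or "wrist"; returns a dict with "img" (480x640x3 uint8, blue, green, red), "camera_matrix" (3x3 intrinsics, pixels), "world_from_camera" (4x4, takes a point from camera to world coordinates). Camera axes: x right, y down, z forward; pixel columns grow to the right and rows downward; lengths in mm; the calibration is good to about 2 mm. A picture is of the moment at which its call begins. There is no depth.
- hand_in(): hands the job in, once; it reports no verdict.
The state is a dict: "t": time; "joint_positions": joint angles; "joint_vel": joint speeds; "joint_torque": joint torques, N m; "tcp_pos": TCP position; "eef_rot": TCP orientation; "contact_force": force on the tool from outside, world axes, zero at the start; "torque": the same for the moment, N m; "width": finger opening in mm.
Only numpy, scipy, OpenCV 4.12 (cv2) and the standard library are available. Lean on these libraries where they do the work, as an engineer would, in place of code of your own. Each camera call takes 0.05 s, during which the arm holds its last target. There are 200 camera calls.

### The job

Tip the four white sample slugs out of the blue tray into the steel pot, and stand the empty tray back upright on the bench. Then lift the drop weight off its pad, carry it past the yellow guard rail and finish with the program still holding it upright and still, centred over the pot's mouth so it could drop straight in, with a gap of about 15 mm between its underside and the rim. Don't let the weight touch the pot, don't knock the guard rails, and leave the other things on the bench where they are.

Things in the scene. Friction and masses are not known exactly. Their poses are not given: they have to be found in the camera images.
- pot: Round steel pot fixed to the bench, open at the top: outer diameter 116 mm, mouth (inner) diameter 104 mm, rim 85 mm above the bench, inner floor 12 mm above the bench, on a dark flange 140 mm in diameter and 8 mm thick. Origin: centre of its underside, on the bench; z up.
- pot_rim (a point): Centre of the pot's mouth, level with the top of the rim (85 mm above the bench).
- rail_left: Yellow guard rail fixed to the bench on the left (+y) side of the pot, 120 mm from the pot's centre: a fence 200 mm long (along x), 100 mm high, 12 mm thick at its posts, feet 34 mm wide. Origin: middle of its foot on the bench.
- rail_right: The same guard rail on the right (-y) side of the pot.
- pad: Black rubber parking pad fixed to the bench, 105 x 105 mm, 10 mm thick, on which the weight stands. Origin: centre of its underside. Pad and tray lie on opposite sides of the pot, outside the rails; which is left and which right varies.
- weight: Drop weight, about 0.5 to 0.75 kg: aluminium disc 84 mm in diameter and 40 mm thick, with an upright steel stem 24 mm in diameter on its axis from 40 to 102 mm above the underside and a red cap 32 mm in diameter from 102 to 110 mm. Grip it by the stem from above. Origin: centre of the disc's underside; z along the stem, up.
- tray: Smooth blue pouring tray, about 0.2 kg, outside 113 x 64 mm, walls 28 mm high, 4 mm thick. Closed wall at -x (49 mm behind the origin); at +x the floor ends in a pouring lip rising at 20 degrees. An arch across the middle carries a black grip block over the origin. Origin: underside of the floor, below the grip; +x to the lip, z up. It empties when tilted 45 to 60 degrees, lip down.
- tray_grip (a point): Centre of the tray's grip block, 70 mm above the tray's underside; the block is 34 mm (tray x) by 16 mm (tray y) and spans 52 to 88 mm in height; the arch's beam lies just below it.
- tray_lip (a point): Middle of the upper edge of the pouring lip: 64 mm ahead (+x) of the tray's origin and 13 mm above its underside.
- slug1: White ceramic sample slug, a cylinder 20 mm in diameter and 16 mm long, 20 g, loose in the tray, standing on its flat end at the start. Origin: centre of one flat end.
- slug2: White ceramic sample slug, a cylinder 20 mm in diameter and 16 mm long, 20 g, loose in the tray, standing on its flat end at the start. Origin: centre of one flat end.
- slug3: White ceramic sample slug, a cylinder 20 mm in diameter and 16 mm long, 20 g, loose in the tray, standing on its flat end at the start. Origin: centre of one flat end.
- slug4: White ceramic sample slug, a cylinder 20 mm in diameter and 16 mm long, 20 g, loose in the tray, standing on its flat end at the start. Origin: centre of one flat end.
- pill_bottle: Bystander, to be left where it is: white round bottle with lid, 48 mm dia, 85 mm tall. Origin: on its underside.
- film_can: Bystander, to be left where it is: small dark blue canister, 32 mm dia, 52 mm tall. Origin: on its underside.
- amber_jar: Bystander, to be left where it is: amber glass jar with black lid, 52 mm dia, 75 mm tall. Origin: on its underside.
- driver: Bystander, to be left where it is: screwdriver lying on the bench. Origin: on its underside.
- ref_weight: Bystander, to be left where it is: small brass weight with a knob, 44 mm dia, 42 mm tall. Origin: on its underside.
- pellet_box: Bystander, to be left where it is: clear low compartment box, 130 x 90 x 28 mm. Origin: on its underside.

How it is judged (in metres and radians):
On the way, in this order (a step that is already met when the one before it is completed fails the run):
1. the tray is tipped (more than 23 degrees) (angle between tray's own z axis and vertical above 0.4 rad).
2. all four slugs lie in the pot (horizontal distance between each of slug1, slug2, slug3, slug4 and pot_rim below 0.054 m and z of each of slug1, slug2, slug3, slug4 in the frame of pot_rim below -0.012 m), for 0.2 s.
3. the tray stands upright on the bench, let go (height (world z) of tray below 0.006 m and angle between tray's own z axis and vertical below 0.08 rad and contact force between tray and the fingers below 0.1 N), for 0.2 s.
4. the weight is lifted clear of its pad (height (world z) of weight above 0.06 m), for 0.1 s.
At the end, for the whole second after the job is handed in: All four slugs lie inside the pot below its rim; the tray stands upright on the bench (within 5 degrees), not held; the weight is held in the fingers, touching nothing else, still (under 20 mm/s), upright within 7 degrees, its axis within 9 mm of the pot's, its underside 5 to 28 mm above the rim (all of step 2 and all of step 3 and horizontal distance between weight and pot_rim below 0.009 m and z of weight in the frame of pot_rim between 0.005 and 0.028 m and angle between weight's own z axis and vertical below 0.12 rad and linear speed of weight below 0.02 m/s and contact force between weight and the fingers above 1 N and contact force between weight and pot below 0.1 N and contact force between weight and tray below 0.1 N and contact force between weight and rail_left below 0.1 N and contact force between weight and rail_right below 0.1 N and contact force between weight and slug1 below 0.1 N and contact force between weight and slug2 below 0.1 N and contact force between weight and slug3 below 0.1 N and contact force between weight and slug4 below 0.1 N); the arm keeps its last pose, push and grip.
It fails at once if the weight touches the pot (contact force between weight and pot above 1 N).
It fails at once if a guard rail is knocked (over 8 N) (contact force between any of rail_left, rail_right and anything else above 8 N).
It fails at once if a bystander is moved more than 25 mm (distance of any of pill_bottle, film_can, amber_jar, driver, ref_weight, pellet_box from where it was at the start of the episode above 0.025 m).
It also fails if it takes over 72 s, if anything falls off the work surface, if the arm or the gripper's body presses on something with over 40 N, if the wrist force passes 120 N, or if a joint passes its speed limit or range.

## Working session

There is one attempt and no reset: what is moved stays moved. The work goes in short steps, Python scripts to look and compute and a tool call to move; the robot and the scene stay as the last step left them, time stands still between calls to the robot, and variables do not carry over. Pictures are saved under pics/ and viewed, about 8 in all and at most 12, crops included, and the job is handed in when it is done.

Besides the shell and the picture viewer there is one more tool, called after "Request:" by a JSON object that holds its "api" and its "payload", one argument or row to a line. arm_command: Moves the arm, as the interface text tells. Its arguments: {"type":"object","properties":{"steps":{"type":"array"},"grip":{"type":"number"},"newtons":{"type":"number"}},"required":["steps"]}

```bash
ls; mkdir -p pics
cat > h.py <<'E'
from workcell import *
import numpy as np, cv2
def shot(n,f):
    s=snapshot(n); cv2.imwrite('pics/'+f,s['img']); np.savez('pics/'+f[:-4],**{k:np.array(v) for k,v in s.items()}); return s
def load(f): return dict(np.load('pics/'+f+'.npz'))
def ray(s,u,v):
    K=np.array(s['camera_matrix']);T=np.array(s['world_from_camera'])
    d=T[:3,:3]@np.linalg.solve(K,[u,v,1.]); return T[:3,3],d
def onz(s,u,v,z):
    o,d=ray(s,u,v); return o+d*(z-o[2])/d[2]
def proj(s,p):
    K=np.array(s['camera_matrix']);T=np.linalg.inv(np.array(s['world_from_camera']))
    q=K@(T[:3,:3]@np.array(p,float)+T[:3,3]); return q[:2]/q[2]
E
python3 - <<'E'
from h import *
a=shot('scene','scene0.png');b=shot('side','side0.png')
o=observe();print(o)
for s in(a,b):print(np.round(s['world_from_camera'],3),s['camera_matrix'])
E
```

```text
pics
{'t': 0.1, 'joint_positions': array([ 5.63511365e+01,  3.02743636e+01,  8.21488654e+01,  3.39427585e-04,
        6.76902808e+01, -1.02275746e+01]), 'joint_vel': array([ 0.01737199, -0.10143477, -0.10484406,  0.08955789,  0.03927481,
       -0.00606471]), 'joint_torque': array([ 1.92613209e-05, -4.40983129e+01, -1.77150911e+01,  6.35187887e-02,
        5.34313987e-02, -6.06595290e-05]), 'tcp_pos': array([248.03193731, 572.95550168, 221.66272919]), 'eef_rot': array([[-1.10230374e-03,  3.97489859e-01,  9.17605905e-01],
       [-1.64614362e-03,  9.17604498e-01, -3.97491227e-01],
       [-9.99998038e-01, -1.94866718e-03, -3.57153477e-04]]), 'contact_force': array([ 0.44312118, -0.01705158, -0.09775617]), 'torque': array([-0.02795938, -0.01630781,  0.01742748]), 'width': 87.19695425873547}
[[ 5.750000e-01  6.870000e-01 -4.450000e-01  1.034077e+03]
 [ 8.180000e-01 -4.920000e-01  2.990000e-01 -3.032680e+02]
 [-1.300000e-02 -5.360000e-01 -8.440000e-01  8.944810e+02]
 [ 0.000000e+00  0.000000e+00  0.000000e+00  1.000000e+00]] [[560.18989886   0.         312.5993611 ]
 [  0.         560.18989886 246.19695425]
 [  0.           0.           1.        ]]
[[-1.00000e+00  1.00000e-02 -5.00000e-03  5.81605e+02]
 [ 1.00000e-02  5.22000e-01 -8.53000e-01  8.59119e+02]
 [-6.00000e-03 -8.53000e-01 -5.22000e-01  6.01061e+02]
 [ 0.00000e+00  0.00000e+00  0.00000e+00  1.00000e+00]] [[468.5762511    0.         332.54296543]
 [  0.         468.5762511  238.93334301]
 [  0.           0.           1.        ]]
```

View pics/scene0.png

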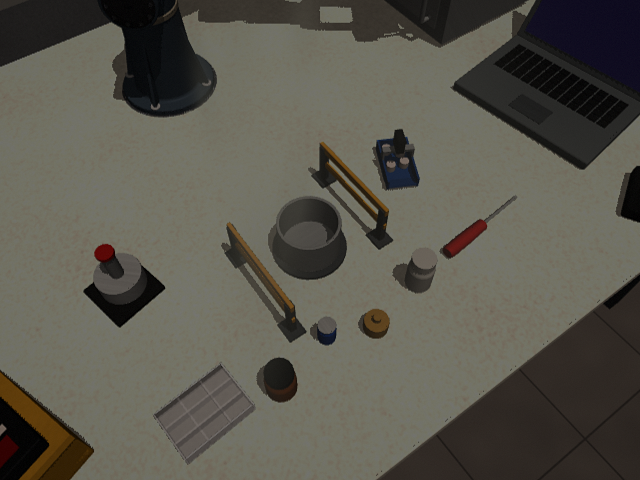

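View pics/side0.png

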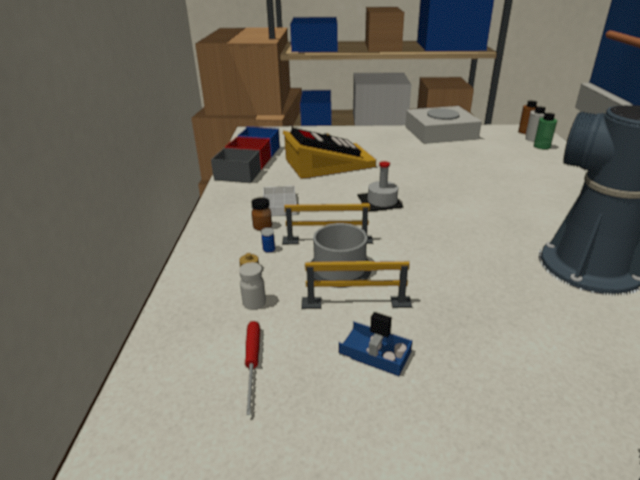

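Run:
```python
from h import *
a=load('scene0');b=load('side0')
print('grip block',onz(a,400,136,88),onz(b,381,317,88))
print('rim',onz(a,309,222,85),onz(b,340,239,85))
print('cap',onz(a,104.5,253,110+10),onz(b,385,164,120))
for n,p in dict(RLfoot1=(322,180),RLfoot2=(380,238),RRf1=(236,256),RRf2=(292,329)).items(): print(n,onz(a,*p,0))
for n,p in dict(RLtop1=(321,146),RLtop2=(386,210),RRt1=(230,227),RRt2=(293,308)).items(): print(n,onz(a,*p,100))
for n,p in dict(bottle=(420,285),film=(327,338),amber=(281,392),brass=(376,330),drv1=(447,252),drv2=(516,197)).items(): print(n,onz(a,*p,0))
for n,p in dict(c1=(386,188),c2=(418,180),c3=(377,140),c4=(412,138)).items(): print('tray',n,onz(a,*p,14))
for n,p in dict(c1=(340,350),c2=(405,370),c3=(411,345),c4=(352,330)).items(): print('trayside',n,onz(b,*p,14))
big=cv2.resize(a['img'][115:205,350:450],None,fx=4,fy=4,interpolation=2)
bigb=cv2.resize(b['img'][300:385,325:425],None,fx=4,fy=4,interpolation=2)
c=np.full((360,800,3),0,np.uint8);c[:,:400]=big;c[:340,400:]=bigb;cv2.imwrite('pics/tray.png',c)
```

```text
grip block [500.99029412 265.97956171  88.        ] [499.40753583 269.13854016  88.        ]
rim [562.92727555   7.04033907  85.        ] [561.08882408  17.17836529  85.        ]
cap [ 438.97493449 -313.31616058  120.        ] [ 434.22368039 -304.39928886  120.        ]
RLfoot1 [443.26508697 121.04244246   0.        ]
RLfoot2 [622.75099858 128.29495171   0.        ]
RRf1 [ 497.28348682 -115.98591901    0.        ]
RRf2 [ 681.07488615 -113.29297207    0.        ]
RLtop1 [441.22136285 120.09450899 100.        ]
RLtop2 [629.18931312 125.25945503 100.        ]
RRt1 [ 500.96529937 -115.19926041  100.        ]
RRt2 [ 691.83687669 -113.28098432  100.        ]
bottle [743.94323672 123.23164498   0.        ]
film [729.70793716 -73.78222744   0.        ]
amber [ 762.58516418 -189.81694075    0.        ]
brass [766.71600126   3.70246751   0.        ]
drv1 [ 7.20103809e+02  2.10373626e+02 -1.13686838e-13]
drv2 [ 7.04024807e+02  4.09116162e+02 -1.13686838e-13]
tray c1 [543.39346858 205.79071633  14.        ]
tray c2 [564.99311292 270.63814229  14.        ]
tray c3 [432.49491923 271.61392448  14.        ]
tray c4 [471.2986559  335.04274415  14.        ]
trayside c1 [566.75829767 268.61089866  14.        ]
trayside c2 [460.93350543 315.69720429  14.        ]
trayside c3 [442.33898861 258.51397463  14.        ]
trayside c4 [543.75901364 218.71997524  14.        ]
```

View pics/tray.png

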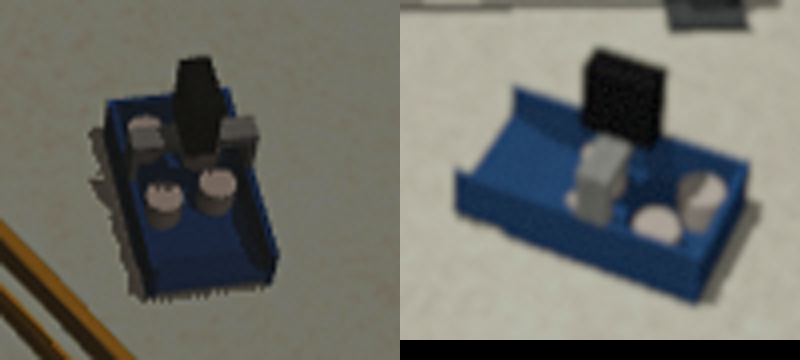

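The scene view shows the pot rim centred near (309,222), the blue tray at about (398,163) on its left with the grip block top at (400,136), and the weight at (105,253) on its pad. The side view agrees. The crop shows the tray's lip pointing away from the robot at a yaw of about -23°, and all four slugs are standing.

The moves can't tilt the tool. I'll grip the block lightly, high up, and let the tray pivot in the jaws by levering it on the pot rim. First I go above the tray.

Request:
{"api": "arm_command", "payload": {
  "steps": [
    {"z": 15,"y": -8},
    {"z": 45,"y": -23},
    {"z": 80,"y": -41},
    {"z": 115,"y": -59},
    {"z": 150,"y": -77},
    {"z": 185,"y": -95},
    {"z": 220,"y": -113},
    {"z": 255,"y": -131},
    {"z": 290,"y": -149},
    {"z": 325,"y": -167},
    {"z": 345,"y": -177},
    {"z": 353,"y": -181}
  ],
  "grip": 1
}}

```text
invalid input at $.steps[0]: expected keys x, y, z, twist
```

Run:
```python
from h import *
s=shot('wrist','w1.png');o=observe();print(o['t'],o['tcp_pos'],o['eef_rot'].round(3).tolist());print(np.round(s['world_from_camera'],3))
print(proj(s,[500,267,88]))
```

```text
0.15 [248.10189047 573.04322437 221.77844103] [[-0.001, 0.398, 0.918], [-0.001, 0.918, -0.398], [-1.0, -0.002, -0.0]]
[[ 3.98000e-01  8.91000e-01  2.20000e-01  1.87898e+02]
 [ 9.18000e-01 -3.86000e-01 -9.70000e-02  5.99331e+02]
 [-2.00000e-03  2.40000e-01 -9.71000e-01  3.83666e+02]
 [ 0.00000e+00  0.00000e+00  0.00000e+00  1.00000e+00]]
[153.45415105 556.84888359]
```

View pics/w1.png

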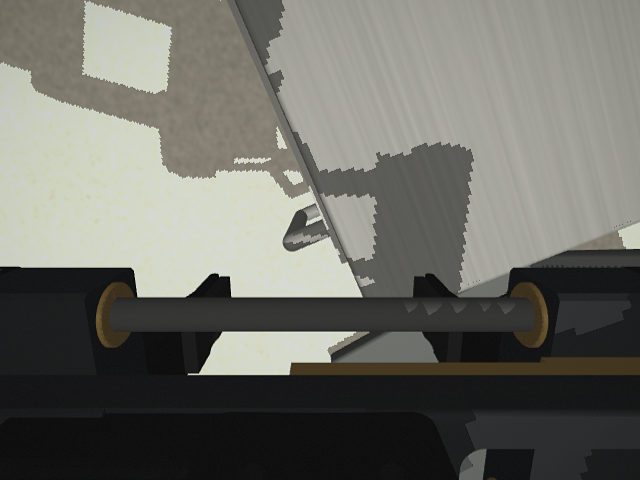

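The call was refused because every row needs all four keys. This wrist picture only shows the gripper, an off-bench box and bare bench. The camera looks at the area behind the fingers (image down is tool +z), so I'll stop short of the tray for the close look.

Request:
{"api": "arm_command", "payload": {
  "steps": [
    {"x": 0,"z": 12,"y": -8,"twist": 0},
    {"x": 0,"z": 36,"y": -24,"twist": 0},
    {"x": 0,"z": 64,"y": -43,"twist": 0},
    {"x": 0,"z": 92,"y": -62,"twist": 0},
    {"x": 0,"z": 120,"y": -81,"twist": 0},
    {"x": 0,"z": 148,"y": -100,"twist": 0},
    {"x": 0,"z": 176,"y": -119,"twist": 0},
    {"x": 0,"z": 204,"y": -137,"twist": 0},
    {"x": 0,"z": 228,"y": -154,"twist": 0},
    {"x": 0,"z": 244,"y": -168,"twist": 0},
    {"x": 0,"z": 253,"y": -178,"twist": 0},
    {"x": 0,"z": 255,"y": -181,"twist": 0}
  ],
  "grip": 1
}}

```text
t: 1.15
tcp_pos: [410.9, 302.7, 221.9]
eef_rot: [[-0.001, 0.4, 0.916], [-0.003, 0.916, -0.4], [-1.0, -0.003, -0.0]]
contact_force: [0.7, 0.2, -0.1]
width: 86.9
```

Run:
```python
from h import *
s=shot('wrist','w2.png');o=observe();print(o['t'],o['tcp_pos'])
for p in ([500,267,88],[562,8,85],[500,267,0]):print(proj(s,p))
```

```text
1.2 [410.42379273 303.26388676 221.90160271]
[325.40282233 339.41266818]
[116.23004461 480.82257225]
[324.83219267 301.06544079]
```

View pics/w2.png

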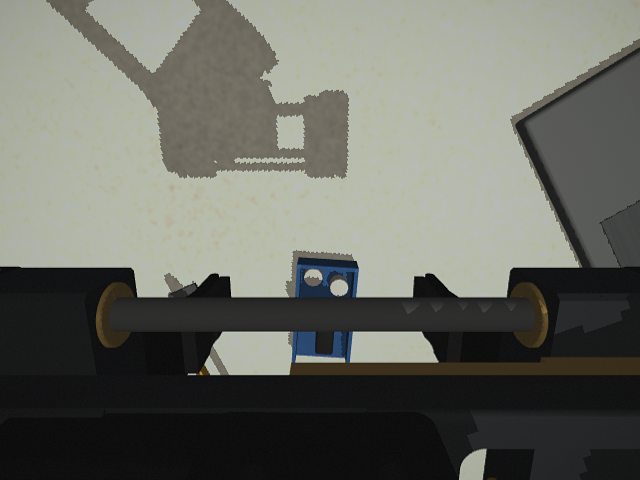

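The wrist view shows the tray from its closed wall, (298,260) to (357,266), down to the grip block near (324,343). It's turned only a few degrees from the tool. I'll measure that.

Run:
```python
from h import *
s=load('w2');im=s['img'].astype(int)
m=(im[...,0]-im[...,2]>35)
for y in range(256,366,6):
    xs=np.where(m[y,270:380])[0]+270
    print(y,(xs.min(),xs.max()) if len(xs) else None)
for x in range(294,362,6):
    ys=np.where(m[240:370,x])[0]+240
    print('col',x,ys.min() if len(ys) else None)
d=im[325:365,300:345].sum(2)<70
ys,xs=np.where(d);print('block',xs.min()+300,xs.max()+300,ys.min()+325,ys.max()+325)
for y in range(330,362,3):
    q=np.where(d[y-325])[0]; print(y,q.min()+300 if len(q) else None,q.max()+300 if len(q) else None)
```

```text
256 None
262 None
268 (np.int64(297), np.int64(358))
274 (np.int64(296), np.int64(357))
280 (np.int64(296), np.int64(357))
286 (np.int64(296), np.int64(356))
292 (np.int64(295), np.int64(356))
298 None
304 None
310 None
316 None
322 None
328 None
334 (np.int64(293), np.int64(351))
340 (np.int64(293), np.int64(351))
346 (np.int64(293), np.int64(350))
352 (np.int64(292), np.int64(350))
358 (np.int64(292), np.int64(349))
364 None
col 294 332
col 300 264
col 306 265
col 312 265
col 318 265
col 324 266
col 330 266
col 336 266
col 342 267
col 348 267
col 354 268
col 360 None
block 316 333 332 350
330 None None
333 316 333
336 316 316
339 316 316
342 316 332
345 332 332
348 316 316
351 None None
354 None None
357 None None
360 None None
```

Run:
```python
from h import *
s=load('w2');u=np.array([.916,-.4,0]);y=np.array([.4,.916,0])
t=np.array([410.42,303.26,0])
f=lambda px,py,z:(lambda p:(p.round(1),round((p-t)@u,1),round((p-t)@y,1)))(onz(s,px,py,z))
a=f(300,264,28);b=f(354,268,28);print(a,b)
c=f(327.5,268,28);d=f(320.5,358,28);print(c,d)
for q,w in((a,b),(c,d)):
  v=w[0]-q[0];print(np.degrees(np.arctan2(v[1],v[0])))
print('block',f(324.5,332,88),f(324.5,354,88))
# pot rim: threshold-free edges in scene & side by ellipse on canny near the guess
for n,box in(('scene0',(265,190,355,265)),('side0',(305,215,375,275))):
    q=load(n);x0,y0,x1,y1=box
    print(n,[proj(q,[562+58*np.cos(k),8+58*np.sin(k),85]).round().tolist() for k in (0,1.57,3.14,4.71)])
    cv2.imwrite('pics/c_%s.png'%n,cv2.resize(q['img'][y0:y1,x0:x1],None,fx=5,fy=5,interpolation=2))
A=cv2.imread('pics/c_scene0.png');B=cv2.imread('pics/c_side0.png');C=np.zeros((375,800,3),np.uint8);C[:,:450]=A;C[:300,450:]=B;cv2.imwrite('pics/rims.png',C)
```

```text
(array([441.5, 264.4,  28. ]), np.float64(44.0), np.float64(-23.1)) (array([467.6, 313.6,  28. ]), np.float64(48.3), np.float64(32.4))
(array([456.7, 288.6,  28. ]), np.float64(48.3), np.float64(5.1)) (array([548.7, 240.4,  28. ]), np.float64(151.8), np.float64(-2.2))
62.054594749477566
-27.65062939504296
block (array([493. , 269.2,  88. ]), np.float64(89.2), np.float64(1.8)) (array([513.1, 260.4,  88. ]), np.float64(111.2), np.float64(1.8))
scene0 [[329.0, 244.0], [336.0, 206.0], [291.0, 200.0], [282.0, 237.0]]
side0 [[312.0, 237.0], [340.0, 252.0], [367.0, 236.0], [339.0, 223.0]]
```

View pics/rims.png

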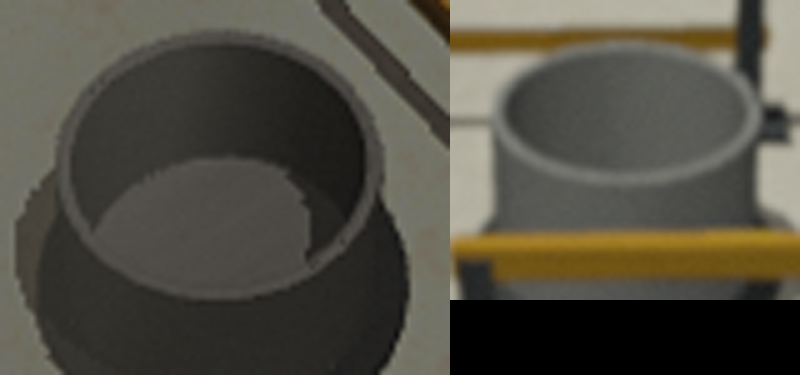

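The crop shows the rim's outer edges. In the scene view they span x 276.4–341.6 and y 196–250; in the side view, x 313.4–367.4 and y 223.4–251.6. I'll fit the pot centre to those extents.

Run:
```python
from h import *
from scipy.optimize import least_squares
k=np.linspace(0,6.283,181)
def bb(q,x,y):
    p=np.array([proj(q,[x+58*np.cos(t),y+58*np.sin(t),85]) for t in k]);return np.array([p[:,0].min(),p[:,0].max(),p[:,1].min(),p[:,1].max()])
obs={'scene0':[276.4,341.6,196,250],'side0':[313.4,367.4,223.4,251.6]}
for names in (['scene0'],['side0'],['scene0','side0']):
    r=least_squares(lambda v:np.concatenate([bb(load(n),*v)-obs[n] for n in names]),[562,8]);print(names,r.x,r.fun.round(1))
```

```text
['scene0'] [563.12626563   6.85879605] [-0.4  0.4 -0.1  0.1]
['side0'] [560.08257386   8.06548466] [-0.3  0.3 -0.1  0. ]
['scene0', 'side0'] [561.64706974   7.28417495] [-0.6  0.1 -0.8 -0.6 -1.1 -0.4 -0.3 -0.2]
```

Request:
{"api": "arm_command", "payload": {
  "steps": [
    {"x": 0,"y": 0,"z": 15,"twist": 1},
    {"x": 0,"y": 1,"z": 40,"twist": 2},
    {"x": 0,"y": 1,"z": 65,"twist": 3},
    {"x": 5,"y": 2,"z": 85,"twist": 4},
    {"x": 20,"y": 2,"z": 95,"twist": 4.2},
    {"x": 45,"y": 2,"z": 95.2,"twist": 4.2},
    {"x": 72,"y": 2,"z": 95.2,"twist": 4.2},
    {"x": 100,"y": 2,"z": 95.2,"twist": 4.2},
    {"x": 125,"y": 2,"z": 95.2,"twist": 4.2},
    {"x": 145,"y": 2,"z": 95.2,"twist": 4.2},
    {"x": 156,"y": 2,"z": 95.2,"twist": 4.2},
    {"x": 160,"y": 2,"z": 95.2,"twist": 4.2}
  ]
}}

```text
t: 2.2
tcp_pos: [496.6, 266.8, 59.9]
eef_rot: [[-0.005, 0.465, 0.885], [-0.003, 0.885, -0.465], [-1.0, -0.006, -0.003]]
contact_force: [1.0, 0.6, -0.5]
width: 87.2
```

Request:
{"api": "arm_command", "payload": {
  "steps": [
    {"x": 3,"y": 0,"z": 0,"twist": 0},
    {"x": 3,"y": 0,"z": 0,"twist": 0},
    {"x": 3,"y": 0,"z": 0,"twist": 0}
  ]
}}

```text
t: 2.45
tcp_pos: [497.1, 267.2, 57.8]
eef_rot: [[-0.004, 0.465, 0.885], [-0.003, 0.885, -0.465], [-1.0, -0.004, -0.002]]
contact_force: [-0.4, -0.1, -0.2]
width: 86.6
```

Run:
```python
from h import *
a=shot('scene','s3.png');b=shot('side','d3.png');o=observe();print(o['t'],o['tcp_pos'],o['eef_rot'].round(3).tolist(),o['contact_force'])
C=np.zeros((400,800,3),np.uint8)
C[:,:400]=cv2.resize(a['img'][90:210,340:460],(400,400));C[:,400:]=cv2.resize(b['img'][260:380,320:440],(400,400));cv2.imwrite('pics/grasp.png',C)
```

```text
2.55 [497.37159015 267.13960904  58.03708686] [[-0.003, 0.465, 0.885], [-0.003, 0.885, -0.465], [-1.0, -0.004, -0.002]] [ 0.25920586 -0.21749198  0.48651361]
```

View pics/grasp.png

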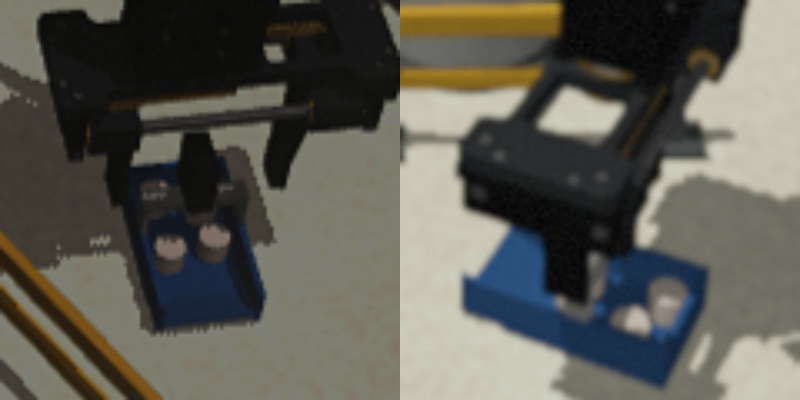

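The crop shows the open jaws straddling the black block, squared up with the tray and with the slugs still standing. I'll close gently.

Request:
{"api": "arm_command", "payload": {
  "steps": [
    {"x": 0,"y": 0,"z": 1,"twist": 0},
    {"x": 0,"y": 0,"z": 1,"twist": 0},
    {"x": 0,"y": 0,"z": 1,"twist": 0},
    {"x": 0,"y": 0,"z": 1,"twist": 0},
    {"x": 0,"y": 0,"z": 1,"twist": 0},
    {"x": 0,"y": 0,"z": 1,"twist": 0},
    {"x": 0,"y": 0,"z": 1,"twist": 0},
    {"x": 0,"y": 0,"z": 1,"twist": 0},
    {"x": 0,"y": 0,"z": 1,"twist": 0},
    {"x": 0,"y": 0,"z": 1,"twist": 0}
  ],
  "grip": 0,
  "newtons": 15
}}

```text
t: 3.38
tcp_pos: [498.3, 266.7, 58.0]
eef_rot: [[-0.003, 0.465, 0.885], [-0.003, 0.885, -0.465], [-1.0, -0.004, -0.002]]
contact_force: [-0.3, 0.3, -0.2]
width: 28.3
```

Request:
{"api": "arm_command", "payload": {
  "steps": [
    {"x": 0,"y": 0,"z": 0,"twist": 0},
    {"x": 0,"y": 0,"z": 0,"twist": 0},
    {"x": 0,"y": 0,"z": 0,"twist": 0},
    {"x": 0,"y": 0,"z": 0,"twist": 0},
    {"x": 0,"y": 0,"z": 0,"twist": 0},
    {"x": 0,"y": 0,"z": 0,"twist": 0}
  ]
}}

```text
t: 3.88
tcp_pos: [498.2, 266.7, 57.9]
eef_rot: [[-0.003, 0.465, 0.885], [-0.003, 0.885, -0.465], [-1.0, -0.004, -0.002]]
contact_force: [-0.3, 0.8, -0.6]
width: 16.1
```

Request:
{"api": "arm_command", "payload": {
  "steps": [
    {"x": -4,"y": 0,"z": 0,"twist": 0},
    {"x": -12,"y": 0,"z": 0,"twist": 0},
    {"x": -25,"y": 0,"z": 0,"twist": 0},
    {"x": -42,"y": 0,"z": 0,"twist": 0},
    {"x": -60,"y": 0,"z": 0,"twist": 0},
    {"x": -78,"y": 0,"z": 0,"twist": 0},
    {"x": -96,"y": 0,"z": 0,"twist": 0},
    {"x": -114,"y": 0,"z": 0,"twist": 0},
    {"x": -130,"y": 0,"z": 0,"twist": 0},
    {"x": -142,"y": 0,"z": 0,"twist": 0},
    {"x": -148,"y": 0,"z": 0,"twist": 0},
    {"x": -150,"y": 0,"z": 0,"twist": 0}
  ]
}}

```text
t: 4.88
tcp_pos: [499.0, 267.2, 209.4]
eef_rot: [[-0.001, 0.465, 0.885], [-0.002, 0.885, -0.465], [-1.0, -0.002, 0.0]]
contact_force: [0.6, -0.0, -2.6]
width: 15.5
```

Request:
{"api": "arm_command", "payload": {
  "steps": [
    {"x": 0,"y": -3,"z": 2,"twist": 0},
    {"x": 0,"y": -10,"z": 8,"twist": 0},
    {"x": 0,"y": -21,"z": 16,"twist": 0},
    {"x": 0,"y": -34,"z": 26,"twist": 0},
    {"x": 0,"y": -48,"z": 37,"twist": 0},
    {"x": 0,"y": -62,"z": 48,"twist": 0},
    {"x": 0,"y": -76,"z": 59,"twist": 0},
    {"x": 0,"y": -89,"z": 69,"twist": 0},
    {"x": 0,"y": -100,"z": 78,"twist": 0},
    {"x": 0,"y": -108,"z": 84,"twist": 0},
    {"x": 0,"y": -112,"z": 88,"twist": 0},
    {"x": 0,"y": -113,"z": 89,"twist": 0}
  ]
}}

```text
t: 5.88
tcp_pos: [525.3, 124.3, 209.2]
eef_rot: [[-0.002, 0.467, 0.884], [-0.002, 0.884, -0.467], [-1.0, -0.003, -0.001]]
contact_force: [-0.1, 0.8, -3.4]
width: 16.1
```

Request:
{"api": "arm_command", "payload": {
  "steps": [
    {"x": 0,"y": -3,"z": 2,"twist": 0},
    {"x": 0,"y": -11,"z": 8,"twist": 0},
    {"x": 0,"y": -23,"z": 17,"twist": 0},
    {"x": 0,"y": -37,"z": 28,"twist": 0},
    {"x": 0,"y": -51,"z": 39,"twist": 0},
    {"x": 0,"y": -65,"z": 50,"twist": 0},
    {"x": 5,"y": -77,"z": 60,"twist": 0},
    {"x": 15,"y": -84,"z": 66,"twist": 0},
    {"x": 30,"y": -86,"z": 67,"twist": 0},
    {"x": 42,"y": -86,"z": 67,"twist": 0},
    {"x": 48,"y": -86,"z": 67,"twist": 0},
    {"x": 50,"y": -86,"z": 67,"twist": 0}
  ]
}}

```text
t: 6.88
tcp_pos: [543.1, 17.2, 157.8]
eef_rot: [[-0.005, 0.467, 0.884], [-0.002, 0.884, -0.467], [-1.0, -0.004, -0.004]]
contact_force: [0.3, 0.7, -3.9]
width: 15.5
```

```bash
cat > duo.py <<'E'
from h import *
import sys
n=sys.argv[1]
a=shot('scene','s_%s.png'%n);b=shot('side','d_%s.png'%n);o=observe();print(o['t'],o['tcp_pos'].round(1),o['contact_force'].round(1),o['width'])
P=np.array([562,7.3,85]);u=np.array([.885,-.465,0]);d=o['tcp_pos']-P;print('px',d@u,'py',d@np.array([.465,.885,0]),'pz',o['tcp_pos'][2]+19)
C=np.zeros((480,800,3),np.uint8)
C[:,:400]=cv2.resize(a['img'][120:300,240:390],(400,480));C[:,400:]=cv2.resize(b['img'][140:320,265:415],(400,480));cv2.imwrite('pics/duo_%s.png'%n,C)
E
python3 duo.py a
```

```text
6.9833 [544.   17.2 158.9] [ 0.5  0.5 -2.6] 15.815281378871914
px -20.516503938649713 py 0.41248177330584923 pz 177.9276317489473
```

View pics/duo_a.png

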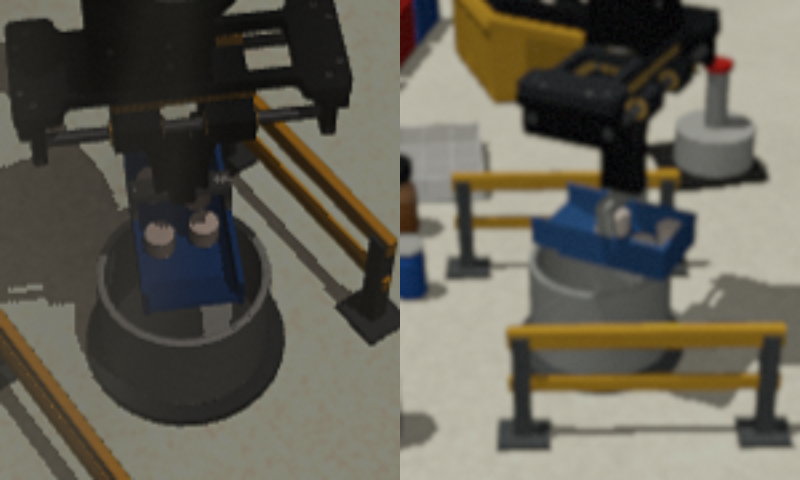

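The tray hangs level over the pot with its lip inside the far rim and its rear over the near rim. Now I lower it so the rim levers the rear up, using a light grip.

Request:
{"api": "arm_command", "payload": {
  "steps": [
    {"x": 6,"y": 0,"z": 0,"twist": 0},
    {"x": 12,"y": 0,"z": 0,"twist": 0},
    {"x": 15,"y": 0,"z": 0,"twist": 0},
    {"x": 18,"y": 0,"z": 3.5,"twist": 0},
    {"x": 20,"y": 0,"z": 8,"twist": 0},
    {"x": 23,"y": 0,"z": 15,"twist": 0},
    {"x": 27,"y": 0,"z": 22,"twist": 0},
    {"x": 30,"y": 0,"z": 26,"twist": 0},
    {"x": 33,"y": 0,"z": 30,"twist": 0},
    {"x": 33,"y": 0,"z": 30,"twist": 0}
  ],
  "grip": 0,
  "newtons": 10
}}

```text
t: 7.82
tcp_pos: [562.8, 7.8, 134.8]
eef_rot: [[-0.019, 0.467, 0.884], [0.006, 0.884, -0.467], [-1.0, -0.003, -0.019]]
contact_force: [-26.2, 11.4, 65.5]
width: 15.8
```

```bash
python3 duo.py b
```

```text
7.9167 [563.    7.7 134.8] [-26.2  10.7  64.5] 15.86146625130147
px 0.66833555671327 py 0.8296620944815924 pz 153.8065595502649
```

View pics/duo_b.png

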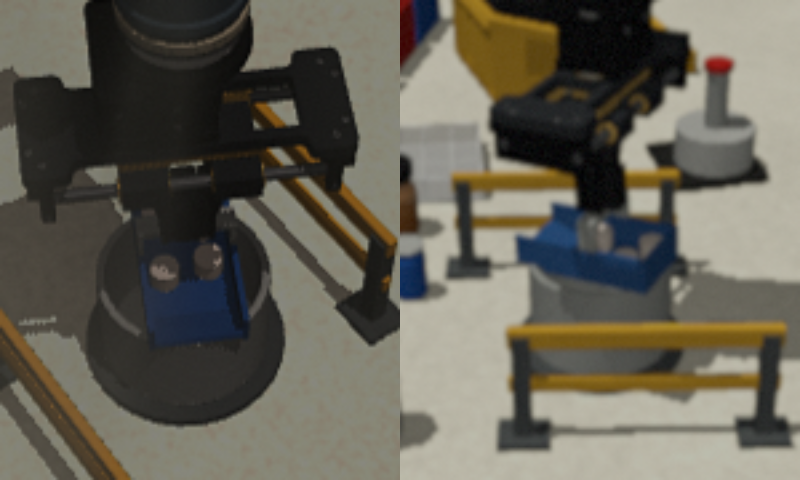

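The tray stayed level and now spans the rim with its lip on the far side, and the push read 65 N. It wasn't turning freely enough before the lip met the far rim, and the grip has slid about 8 mm down the block.

I'll relieve the push, regrip high while the tray rests on the rim, then start the tilt with the tray's rear over the far (+x) rim, where the lip is in free air.

Request:
{"api": "arm_command", "payload": {
  "steps": [
    {"x": -2,"y": 0,"z": -1,"twist": 0},
    {"x": -3,"y": 0,"z": -2,"twist": 0},
    {"x": -3,"y": 0,"z": -2,"twist": 0},
    {"x": -3,"y": 0,"z": -2,"twist": 0}
  ]
}}

```text
t: 8.25
tcp_pos: [561.6, 8.4, 137.1]
eef_rot: [[-0.017, 0.466, 0.885], [0.005, 0.885, -0.466], [-1.0, -0.004, -0.017]]
contact_force: [0.3, -0.7, -1.5]
width: 16.1
```

Run:
```python
from h import *
b=shot('side','d_c.png');o=observe();print(o['tcp_pos'],o['contact_force'],o['eef_rot'].round(3).tolist(),o['width'])
# tray blue mask: project tray outline into side view; compare predicted corners for level tray at candidate heights
im=b['img'].astype(int);m=((im[...,0]-im[...,2]>35)&(im[...,0]>60)).astype(np.uint8);m[:200]=0;m[:,:295]=0;m[:,420:]=0
m=cv2.morphologyEx(m,cv2.MORPH_OPEN,np.ones((2,2)))
c=max(cv2.findContours(m,0,2)[0],key=cv2.contourArea);print(cv2.approxPolyDP(c,2,True)[:,0].tolist())
u=np.array([.884,-.467,0]);y=np.array([.467,.884,0]);g=o['tcp_pos']
for H in(77,72,69):
  base=np.array([g[0],g[1],g[2]+19-H])
  print(H,base[2],[proj(b,base+u*x+y*v+[0,0,z]).round(1).tolist() for x,v,z in((-49,32,0),(-49,32,28),(64,32,13),(64,32,28),(30,32,0),(-49,-32,28),(64,-32,28))])
```

```text
[561.37741294   8.3009208  136.58297373] [ 0.18965004 -0.12205872 -3.18588151] [[-0.018, 0.466, 0.884], [0.005, 0.885, -0.466], [-1.0, -0.004, -0.018]] 16.106170935773854
[[311, 230], [311, 236], [321, 241], [357, 249], [357, 239], [332, 234], [331, 218], [325, 217], [317, 229]]
77 78.5829737336775 [[354.3, 252.4], [354.5, 240.7], [306.0, 234.1], [305.7, 228.0], [320.2, 243.1], [367.3, 226.5], [320.3, 215.0]]
72 83.5829737336775 [[354.3, 250.3], [354.5, 238.6], [305.9, 232.1], [305.7, 225.9], [320.2, 241.1], [367.4, 224.4], [320.3, 213.0]]
69 86.5829737336775 [[354.3, 249.1], [354.6, 237.3], [305.9, 230.9], [305.6, 224.7], [320.1, 239.9], [367.5, 223.2], [320.2, 211.8]]
```

The side view measurement says the tray slid about 7 mm in the jaws and tilted about 5°, with the slugs still in it. Opening the jaws while it sits on the rim is too risky. I'll carry it back to its spot on the bench, flatten it and regrip higher.

Request:
{"api": "arm_command", "payload": {
  "steps": [
    {"x": -5,"y": 0,"z": 0,"twist": 0},
    {"x": -17,"y": 0,"z": 0,"twist": 0},
    {"x": -34,"y": 0,"z": 0,"twist": 0},
    {"x": -52,"y": 1,"z": -1,"twist": 0},
    {"x": -66,"y": 6,"z": -5,"twist": 0},
    {"x": -74,"y": 16,"z": -13,"twist": 0},
    {"x": -76,"y": 29,"z": -25,"twist": 0},
    {"x": -76,"y": 44,"z": -38,"twist": 0},
    {"x": -76,"y": 60,"z": -52,"twist": 0},
    {"x": -76,"y": 76,"z": -66,"twist": 0},
    {"x": -76,"y": 92,"z": -80,"twist": 0},
    {"x": -76,"y": 107,"z": -94,"twist": 0}
  ],
  "newtons": 20
}}

```text
t: 9.3
tcp_pos: [528.6, 147.9, 212.8]
eef_rot: [[-0.02, 0.466, 0.884], [0.005, 0.885, -0.466], [-1.0, -0.005, -0.02]]
contact_force: [0.4, 0.1, -3.0]
width: 15.7
```

Request:
{"api": "arm_command", "payload": {
  "steps": [
    {"x": 0,"y": 14,"z": -12,"twist": 0},
    {"x": 0,"y": 30,"z": -26,"twist": 0},
    {"x": 0,"y": 46,"z": -40,"twist": 0},
    {"x": 0,"y": 62,"z": -54,"twist": 0},
    {"x": 0,"y": 76,"z": -67,"twist": 0},
    {"x": 2,"y": 87,"z": -77,"twist": 0},
    {"x": 10,"y": 92,"z": -81,"twist": 0},
    {"x": 26,"y": 93,"z": -82,"twist": 0},
    {"x": 46,"y": 93,"z": -82,"twist": 0},
    {"x": 66,"y": 93,"z": -82,"twist": 0},
    {"x": 86,"y": 93,"z": -82,"twist": 0},
    {"x": 106,"y": 93,"z": -82,"twist": 0}
  ]
}}

```text
t: 10.3
tcp_pos: [496.8, 268.7, 106.0]
eef_rot: [[-0.022, 0.466, 0.884], [0.005, 0.885, -0.467], [-1.0, -0.006, -0.021]]
contact_force: [0.5, -0.4, -2.7]
width: 15.7
```

Request:
{"api": "arm_command", "payload": {
  "steps": [
    {"x": 15,"y": 0,"z": 0,"twist": 0},
    {"x": 30,"y": 0,"z": 0,"twist": 0},
    {"x": 40,"y": 0,"z": 0,"twist": 0},
    {"x": 46,"y": 0,"z": 0,"twist": 0},
    {"x": 50,"y": 0,"z": 0,"twist": 0},
    {"x": 53,"y": 0,"z": 0,"twist": 0},
    {"x": 54,"y": 0,"z": 0,"twist": 0},
    {"x": 54,"y": 0,"z": 0,"twist": 0}
  ],
  "newtons": 8
}}

```text
t: 10.97
tcp_pos: [496.1, 269.2, 52.7]
eef_rot: [[-0.02, 0.466, 0.884], [0.005, 0.885, -0.466], [-1.0, -0.005, -0.02]]
contact_force: [0.9, -0.7, -2.9]
width: 15.8
```

Request:
{"api": "arm_command", "payload": {
  "steps": [
    {"x": 0,"y": 0,"z": 0,"twist": 0},
    {"x": 0,"y": 0,"z": 0,"twist": 0},
    {"x": 0,"y": 0,"z": 0,"twist": 0},
    {"x": 0,"y": 0,"z": 0,"twist": 0},
    {"x": 0,"y": 0,"z": 0,"twist": 0}
  ],
  "grip": 0.45
}}

```text
t: 11.38
tcp_pos: [496.4, 269.2, 53.0]
eef_rot: [[-0.019, 0.466, 0.884], [0.005, 0.885, -0.466], [-1.0, -0.004, -0.02]]
contact_force: [0.3, 0.4, 0.5]
width: 36.9
```

Run:
```python
from h import *
a=shot('scene','s4.png');b=shot('side','d4.png');o=observe();print(o['t'],o['tcp_pos'],o['contact_force'],o['width'])
C=np.zeros((400,800,3),np.uint8)
C[:,:400]=cv2.resize(a['img'][90:210,340:460],(400,400));C[:,400:]=cv2.resize(b['img'][260:380,320:440],(400,400));cv2.imwrite('pics/regrasp.png',C)
im=b['img'].astype(int);m=((im[...,0]-im[...,2]>35)&(im[...,0]>60)).astype(np.uint8);m[:290]=0;m[:,:325]=0;m[:,430:]=0
c=max(cv2.findContours(m,0,2)[0],key=cv2.contourArea);p=cv2.approxPolyDP(c,2,True)[:,0];print(p.tolist())
u=np.array([.884,-.467,0]);y=np.array([.467,.884,0])
for ox,oy in ((498.5,267),(o['tcp_pos'][0]-7*.884,o['tcp_pos'][1]+7*.466)):
  print(ox,oy,[proj(b,np.array([ox,oy,0])+u*x+y*v+[0,0,z]).round(1).tolist() for x,v,z in((-49,32,0),(-49,32,28),(-49,-32,28),(60,32,28),(30,32,0),(64,-32,28))])
```

```text
11.4833 [496.22407376 269.1973284   52.83902314] [ 0.44298268  0.40592816 -0.39735337] 38.34881649200351
[[343, 345], [344, 354], [402, 377], [413, 354], [415, 343], [397, 337], [388, 339], [384, 356], [380, 359], [371, 355], [373, 342], [364, 334], [355, 332], [350, 341]]
498.5 267 [[399.0, 377.2], [400.2, 365.1], [413.1, 340.3], [340.2, 343.5], [355.7, 361.1], [353.9, 320.5]]
490.036073756526 272.45932840341095 [[404.6, 379.7], [405.9, 367.6], [418.6, 342.5], [345.2, 345.7], [360.8, 363.4], [358.7, 322.4]]
```

The tray is flat on the bench and the measured origin is about (494,269.5). I'll regrip 8 mm higher.

Request:
{"api": "arm_command", "payload": {
  "steps": [
    {"x": -4,"y": 0,"z": -1,"twist": 0},
    {"x": -8,"y": 0,"z": -2,"twist": 0},
    {"x": -8,"y": 0,"z": -2,"twist": 0}
  ]
}}

```text
t: 11.73
tcp_pos: [494.9, 270.3, 61.7]
eef_rot: [[-0.019, 0.466, 0.884], [0.006, 0.885, -0.466], [-1.0, -0.004, -0.019]]
contact_force: [0.8, -0.8, 0.4]
width: 39.3
```

Request:
{"api": "arm_command", "payload": {
  "steps": [
    {"x": 0,"y": 0,"z": 0,"twist": 0},
    {"x": 0,"y": 0,"z": 0,"twist": 0},
    {"x": 0,"y": 0,"z": 0,"twist": 0},
    {"x": 0,"y": 0,"z": 0,"twist": 0},
    {"x": 0,"y": 0,"z": 0,"twist": 0},
    {"x": 0,"y": 0,"z": 0,"twist": 0},
    {"x": 0,"y": 0,"z": 0,"twist": 0},
    {"x": 0,"y": 0,"z": 0,"twist": 0}
  ],
  "grip": 0,
  "newtons": 12
}}

```text
t: 12.4
tcp_pos: [494.8, 270.3, 61.6]
eef_rot: [[-0.019, 0.466, 0.884], [0.005, 0.885, -0.466], [-1.0, -0.004, -0.019]]
contact_force: [-0.2, -0.9, -1.0]
width: 15.8
```

Request:
{"api": "arm_command", "payload": {
  "steps": [
    {"x": -4,"y": 0,"z": 0,"twist": 0},
    {"x": -12,"y": 0,"z": 0,"twist": 0},
    {"x": -25,"y": 0,"z": 0,"twist": 0},
    {"x": -42,"y": 0,"z": 0,"twist": 0},
    {"x": -60,"y": 0,"z": 0,"twist": 0},
    {"x": -78,"y": 0,"z": 0,"twist": 0},
    {"x": -96,"y": 0,"z": 0,"twist": 0},
    {"x": -114,"y": 0,"z": 0,"twist": 0},
    {"x": -130,"y": 0,"z": 0,"twist": 0},
    {"x": -142,"y": 0,"z": 0,"twist": 0},
    {"x": -148,"y": 0,"z": 0,"twist": 0},
    {"x": -150,"y": 0,"z": 0,"twist": 0}
  ]
}}

```text
t: 13.4
tcp_pos: [498.1, 269.6, 213.0]
eef_rot: [[-0.017, 0.466, 0.884], [0.006, 0.885, -0.466], [-1.0, -0.002, -0.018]]
contact_force: [0.2, 1.1, -3.0]
width: 16.1
```

Request:
{"api": "arm_command", "payload": {
  "steps": [
    {"x": 0,"y": -3,"z": 5,"twist": -1},
    {"x": 0,"y": -9,"z": 14,"twist": -3},
    {"x": 0,"y": -17,"z": 28,"twist": -6},
    {"x": 0,"y": -27,"z": 44,"twist": -9},
    {"x": 0,"y": -37,"z": 62,"twist": -12},
    {"x": 0,"y": -48,"z": 80,"twist": -15},
    {"x": 0,"y": -59,"z": 98,"twist": -18},
    {"x": 0,"y": -69,"z": 116,"twist": -21},
    {"x": 0,"y": -78,"z": 132,"twist": -24},
    {"x": 0,"y": -84,"z": 142,"twist": -26},
    {"x": 0,"y": -88,"z": 148,"twist": -27.5},
    {"x": 0,"y": -89,"z": 150,"twist": -27.8}
  ]
}}

```text
t: 14.4
tcp_pos: [589.2, 119.5, 209.4]
eef_rot: [[-0.019, 0.001, 1.0], [0.006, 1.0, -0.001], [-1.0, 0.006, -0.019]]
contact_force: [0.8, 0.3, -3.5]
width: 16.3
```

Request:
{"api": "arm_command", "payload": {
  "steps": [
    {"x": 0,"y": -4,"z": 2,"twist": 0},
    {"x": 0,"y": -13,"z": 8,"twist": 0},
    {"x": 0,"y": -27,"z": 16,"twist": 0},
    {"x": 0,"y": -43,"z": 26,"twist": 0},
    {"x": 0,"y": -60,"z": 37,"twist": 0},
    {"x": 0,"y": -77,"z": 47,"twist": 0},
    {"x": 4,"y": -93,"z": 57,"twist": 0},
    {"x": 14,"y": -105,"z": 65,"twist": 0},
    {"x": 28,"y": -111,"z": 69,"twist": 0},
    {"x": 42,"y": -112,"z": 69,"twist": 0},
    {"x": 50,"y": -112,"z": 69,"twist": 0},
    {"x": 53,"y": -112,"z": 69,"twist": 0}
  ]
}}

```text
t: 15.4
tcp_pos: [654.9, 8.2, 151.1]
eef_rot: [[-0.025, 0.001, 1.0], [0.007, 1.0, -0.001], [-1.0, 0.007, -0.025]]
contact_force: [-0.6, -0.3, -1.7]
width: 15.7
```

```bash
cat > tilt.py <<'E'
from h import *
import sys
b=shot('side','t_%s.png'%sys.argv[1]);o=observe();g=o['tcp_pos']
print(o['t'],'px',(g[0]-562).round(1),'py',(g[1]-7.3).round(1),'P',(g[2]+19).round(1),'F',o['contact_force'].round(1),'w',o['width'].round(1))
im=b['img'].astype(int);m=((im[...,0]-im[...,2]>30)&(im[...,0]>45)).astype(np.uint8);m[:150]=0;m[:,:265]=0;m[:,420:]=0
c0,_=proj(b,[g[0],g[1]+32,g[2]])
m[:,:int(c0-75)]=0;m[:,int(c0+75):]=0
c=max(cv2.findContours(m,0,2)[0],key=cv2.contourArea)
p=cv2.approxPolyDP(c,1.5,True)[:,0]
def onY(u,v,Y):
    q,d=ray(b,u,v);return (q+d*(Y-q[1])/d[1])
print('px on near side plane -> (px,z):',[(k.tolist(),[round(float(t),0) for t in (onY(*k,g[1]+32)-[562,0,0])[[0,2]]]) for k in p])
E
python3 tilt.py a
```

```text
Traceback (most recent call last):
  File "tilt.py", line 4, in <module>
    print(o['t'],'px',(g[0]-562).round(1),'py',(g[1]-7.3).round(1),'P',(g[2]+19).round(1),'F',o['contact_force'].round(1),'w',o['width'].round(1))
                                                                                                                              ^^^^^^^^^^^^^^^^
AttributeError: 'float' object has no attribute 'round'
```

```bash
sed -i "s/o\['width'\].round(1)/round(o['width'],1)/" tilt.py; python3 tilt.py a2
```

```text
15.5 px 94.0 py 1.1 P 172.0 F [-0.5 -0.3 -2.8] w 16.1
px on near side plane -> (px,z): [([317, 218], [46.0, 149.0]), ([300, 218], [79.0, 149.0]), ([299, 231], [83.0, 119.0]), ([293, 233], [95.0, 115.0]), ([288, 232], [105.0, 117.0]), ([285, 227], [111.0, 129.0]), ([285, 222], [110.0, 141.0]), ([291, 218], [97.0, 150.0]), ([289, 216], [101.0, 154.0]), ([277, 219], [125.0, 148.0]), ([269, 217], [141.0, 152.0]), ([265, 232], [152.0, 118.0]), ([265, 250], [155.0, 74.0]), ([273, 250], [139.0, 74.0]), ([273, 242], [137.0, 94.0]), ([275, 240], [133.0, 98.0]), ([282, 242], [119.0, 93.0]), ([318, 242], [45.0, 93.0]), ([318, 230], [44.0, 121.0]), ([316, 232], [48.0, 116.0]), ([304, 232], [73.0, 117.0]), ([302, 230], [77.0, 122.0]), ([308, 220], [64.0, 145.0]), ([315, 219], [50.0, 147.0]), ([318, 222], [44.0, 140.0])]
```

Request:
{"api": "arm_command", "payload": {
  "steps": [
    {"x": 4,"y": -1,"z": 0,"twist": 0},
    {"x": 7,"y": -1,"z": 1,"twist": 0},
    {"x": 9,"y": -1,"z": 5,"twist": 0},
    {"x": 12,"y": -1,"z": 10,"twist": 0},
    {"x": 15,"y": -1,"z": 15,"twist": 0},
    {"x": 18,"y": -1,"z": 19,"twist": 0},
    {"x": 20,"y": -1,"z": 22,"twist": 0},
    {"x": 23,"y": -1,"z": 25,"twist": 0},
    {"x": 23,"y": -1,"z": 25,"twist": 0}
  ],
  "newtons": 8
}}

```text
t: 16.25
tcp_pos: [681.6, 7.5, 128.9]
eef_rot: [[-0.02, 0.001, 1.0], [0.006, 1.0, -0.0], [-1.0, 0.006, -0.02]]
contact_force: [1.2, -0.2, -2.4]
width: 16.1
```

```bash
sed -i 's/m\[:,:265\]=0/m[:,:200]=0/;s/c0-75/c0-50/;s/c0+75/c0+60/' tilt.py; python3 tilt.py b; python3 -c "
import cv2;a=cv2.imread('pics/t_b.png');cv2.imwrite('pics/tb.png',cv2.resize(a[150:300,220:400],(720,600)))"
```

```text
16.3 px 119.3 py 0.2 P 148.1 F [ 0.7 -0.1 -2.3] w 15.9
px on near side plane -> (px,z): [([312, 221], [56.0, 142.0]), ([292, 226], [96.0, 131.0]), ([292, 233], [97.0, 114.0]), ([301, 224], [78.0, 135.0]), ([305, 227], [70.0, 128.0]), ([307, 233], [67.0, 114.0]), ([290, 241], [102.0, 95.0]), ([279, 244], [125.0, 88.0]), ([276, 242], [131.0, 93.0]), ([274, 235], [134.0, 110.0]), ([281, 229], [119.0, 124.0]), ([262, 236], [159.0, 108.0]), ([263, 248], [159.0, 79.0]), ([266, 254], [154.0, 64.0]), ([280, 253], [125.0, 66.0]), ([315, 243], [51.0, 90.0]), ([315, 236], [51.0, 107.0]), ([313, 234], [55.0, 111.0]), ([315, 230], [50.0, 121.0])]
```

View pics/tb.png

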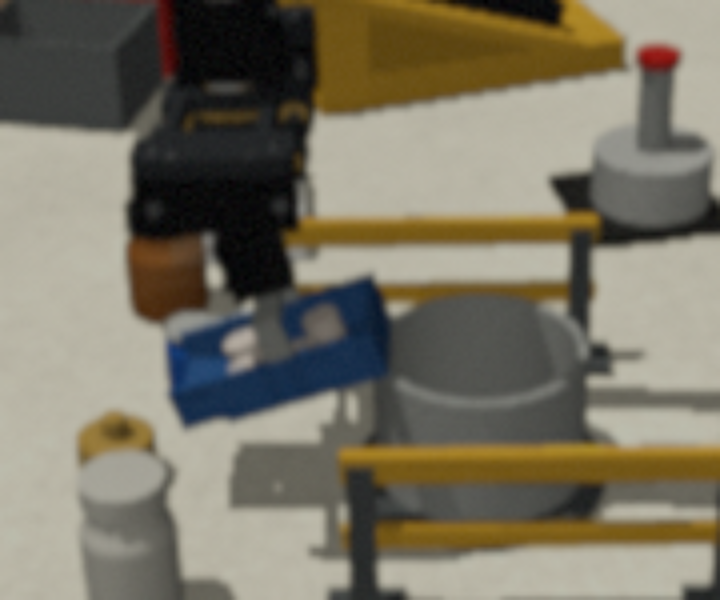

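The picture shows the tray tilted about 18° lip-down in the jaws with its slugs inside, just beyond the pot's far rim. I'll lock the grip, raise it, and bring the lip back into the mouth.

Request:
{"api": "arm_command", "payload": {
  "steps": [
    {"x": 0,"y": 0,"z": 1,"twist": 0},
    {"x": 0,"y": 0,"z": 1,"twist": 0},
    {"x": -6,"y": 0,"z": 1,"twist": 0},
    {"x": -18,"y": 0,"z": 0,"twist": 0},
    {"x": -32,"y": 0,"z": -2,"twist": 0},
    {"x": -42,"y": 0,"z": -8,"twist": 0},
    {"x": -45,"y": 0,"z": -18,"twist": 0},
    {"x": -45,"y": 0,"z": -30,"twist": 0},
    {"x": -45,"y": 0,"z": -43,"twist": 0},
    {"x": -45,"y": 0,"z": -56,"twist": 0},
    {"x": -45,"y": 0,"z": -69,"twist": 0},
    {"x": -45,"y": 0,"z": -82,"twist": 0}
  ],
  "newtons": 30
}}

```text
t: 17.3
tcp_pos: [599.6, 7.2, 177.6]
eef_rot: [[-0.019, 0.0, 1.0], [0.006, 1.0, -0.0], [-1.0, 0.006, -0.019]]
contact_force: [0.4, -0.3, -2.9]
width: 15.6
```

Request:
{"api": "arm_command", "payload": {
  "steps": [
    {"x": 0,"y": 0,"z": -11,"twist": 0},
    {"x": 0,"y": 0,"z": -22,"twist": 0},
    {"x": 0,"y": 0,"z": -32,"twist": 0},
    {"x": 2,"y": 0,"z": -38,"twist": 0},
    {"x": 6,"y": 0,"z": -42,"twist": 0},
    {"x": 8,"y": 0,"z": -43,"twist": 0},
    {"x": 8,"y": 0,"z": -43,"twist": 0}
  ]
}}

```text
t: 17.88
tcp_pos: [556.1, 7.3, 170.2]
eef_rot: [[-0.019, 0.0, 1.0], [0.006, 1.0, -0.0], [-1.0, 0.006, -0.019]]
contact_force: [-0.1, 0.5, -4.1]
width: 16.0
```

```bash
python3 tilt.py c
```

```text
17.9333 px -5.3 py -0.1 P 189.3 F [-0.2  0.7 -3.7] w 15.9
px on near side plane -> (px,z): [([371, 202], [-61.0, 183.0]), ([366, 202], [-51.0, 183.0]), ([352, 208], [-24.0, 170.0]), ([355, 220], [-30.0, 143.0]), ([351, 223], [-22.0, 136.0]), ([346, 222], [-12.0, 138.0]), ([343, 211], [-6.0, 163.0]), ([331, 214], [18.0, 157.0]), ([340, 213], [-0.0, 159.0]), ([343, 217], [-6.0, 150.0]), ([343, 222], [-6.0, 138.0]), ([339, 226], [2.0, 129.0]), ([323, 230], [34.0, 120.0]), ([325, 238], [30.0, 101.0]), ([341, 236], [-2.0, 106.0]), ([376, 224], [-73.0, 133.0])]
```

The tray is at about 20° with its lip above the mouth at u≈32. Next I lower it in and push the lip against the far inner wall with the light grip.

Request:
{"api": "arm_command", "payload": {
  "steps": [
    {"x": 12,"y": 0,"z": 0,"twist": 0},
    {"x": 22,"y": 0,"z": 0,"twist": 0},
    {"x": 27,"y": 0,"z": 2,"twist": 0},
    {"x": 27,"y": 0,"z": 6,"twist": 0},
    {"x": 30,"y": 0,"z": 12,"twist": 0},
    {"x": 35,"y": 0,"z": 17,"twist": 0},
    {"x": 39,"y": 0,"z": 21,"twist": 0},
    {"x": 43,"y": 0,"z": 25,"twist": 0},
    {"x": 46,"y": 0,"z": 29,"twist": 0},
    {"x": 49,"y": 0,"z": 33,"twist": 0},
    {"x": 50,"y": 0,"z": 37,"twist": 0},
    {"x": 51,"y": 0,"z": 41,"twist": 0}
  ],
  "newtons": 8
}}

```text
t: 18.93
tcp_pos: [597.0, 7.6, 118.3]
eef_rot: [[-0.019, 0.0, 1.0], [0.006, 1.0, -0.0], [-1.0, 0.006, -0.019]]
contact_force: [-2.7, -1.2, -1.9]
width: 15.8
```

```bash
python3 tilt.py d
```

```text
18.9833 px 36.1 py 0.2 P 137.3 F [-1.4 -1.4 -2.7] w 16.0
px on near side plane -> (px,z): [([363, 214], [-46.0, 156.0]), ([355, 210], [-30.0, 166.0]), ([338, 227], [4.0, 127.0]), ([344, 234], [-8.0, 111.0]), ([340, 240], [-0.0, 96.0]), ([331, 235], [18.0, 108.0]), ([327, 237], [26.0, 104.0]), ([331, 236], [18.0, 106.0]), ([336, 242], [8.0, 92.0]), ([332, 248], [16.0, 77.0]), ([347, 248], [-15.0, 77.0]), ([365, 231], [-51.0, 117.0])]
```

The forces are tiny and the tilt already measures about 45–48°. I'll push slightly more, lock the grip, then draw the lip back to mid-mouth so the slugs can drop.

Request:
{"api": "arm_command", "payload": {
  "steps": [
    {"x": 0,"y": 0,"z": 4,"twist": 0},
    {"x": 0,"y": 0,"z": 8,"twist": 0},
    {"x": 0,"y": 0,"z": 10,"twist": 0},
    {"x": 0,"y": 0,"z": 10,"twist": 0}
  ]
}}

```text
t: 19.32
tcp_pos: [608.9, 7.5, 118.3]
eef_rot: [[-0.016, 0.0, 1.0], [0.006, 1.0, -0.0], [-1.0, 0.006, -0.016]]
contact_force: [-2.7, -1.4, -2.6]
width: 15.9
```

Request:
{"api": "arm_command", "payload": {
  "steps": [
    {"x": 0,"y": 0,"z": 0,"twist": 0},
    {"x": 0,"y": 0,"z": 0,"twist": 0},
    {"x": -4,"y": 0,"z": -2,"twist": 0},
    {"x": -8,"y": 0,"z": -6,"twist": 0},
    {"x": -12,"y": 0,"z": -12,"twist": 0},
    {"x": -16,"y": 0,"z": -18,"twist": 0},
    {"x": -20,"y": 0,"z": -23,"twist": 0},
    {"x": -22,"y": 0,"z": -25,"twist": 0},
    {"x": -22,"y": 0,"z": -25,"twist": 0},
    {"x": -22,"y": 0,"z": -25,"twist": 0}
  ],
  "newtons": 35
}}

```text
t: 20.15
tcp_pos: [584.5, 7.3, 141.1]
eef_rot: [[-0.015, 0.001, 1.0], [0.006, 1.0, -0.0], [-1.0, 0.006, -0.015]]
contact_force: [0.4, -0.2, -1.7]
width: 15.7
```

```bash
python3 tilt.py e; python3 duo.py e
```

```text
20.2 px 22.5 py -0.0 P 159.9 F [ 1.1  0.3 -2.6] w 15.7
px on near side plane -> (px,z): [([365, 196], [-49.0, 196.0]), ([360, 196], [-39.0, 196.0]), ([346, 217], [-12.0, 150.0]), ([352, 221], [-24.0, 141.0]), ([350, 227], [-21.0, 127.0]), ([346, 229], [-12.0, 122.0]), ([339, 225], [2.0, 132.0]), ([334, 231], [12.0, 118.0]), ([339, 236], [2.0, 106.0]), ([339, 240], [2.0, 96.0]), ([333, 247], [14.0, 79.0]), ([344, 248], [-9.0, 77.0]), ([350, 244], [-21.0, 86.0]), ([372, 215], [-64.0, 154.0]), ([373, 207], [-65.0, 172.0]), ([370, 200], [-59.0, 187.0])]
20.3 [584.4   7.3 140.6] [-0.9  0.1 -1.9] 15.852591661625937
px 19.853276800567315 py 10.452458263439866 pz 159.56856683019151
```

View pics/duo_e.png

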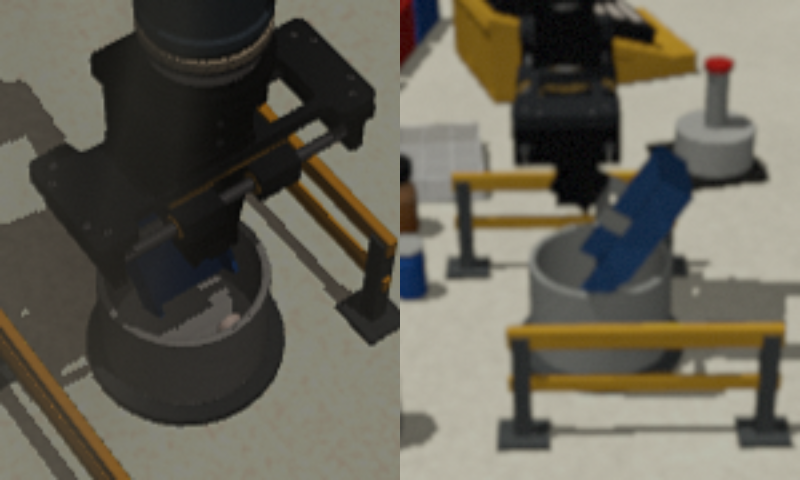

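The tray is steeply tilted (about 55°) with its lip mid-mouth. One slug is visible on the pot floor and none show in the tray. I'll give a short shake over the pot, lift straight up, and count the white blobs.

Request:
{"api": "arm_command", "payload": {
  "steps": [
    {"x": 0,"y": 0,"z": 6,"twist": 0},
    {"x": 0,"y": 0,"z": -4,"twist": 0},
    {"x": 0,"y": 0,"z": 6,"twist": 0},
    {"x": 0,"y": 0,"z": -2,"twist": 0},
    {"x": -4,"y": 0,"z": -2,"twist": 0},
    {"x": -14,"y": 0,"z": -2,"twist": 0},
    {"x": -28,"y": 0,"z": -2,"twist": 0},
    {"x": -44,"y": 0,"z": -2,"twist": 0},
    {"x": -58,"y": 0,"z": -2,"twist": 0},
    {"x": -66,"y": 0,"z": -2,"twist": 0},
    {"x": -70,"y": 0,"z": -2,"twist": 0},
    {"x": -70,"y": 0,"z": -2,"twist": 0}
  ]
}}

```text
t: 21.3
tcp_pos: [584.1, 6.8, 211.9]
eef_rot: [[-0.013, 0.0, 1.0], [0.005, 1.0, -0.0], [-1.0, 0.005, -0.014]]
contact_force: [-0.5, -0.5, -2.4]
width: 15.6
```

```bash
python3 tilt.py f
python3 - <<'E'
from h import *
a=shot('scene','s_f.png');w=shot('wrist','w_f.png')
print(proj(w,[562,7,12]),proj(a,[562,7,12]))
for n,s,lo in(('scene',a,0),('wrist',w,0)):
    hsv=cv2.cvtColor(s['img'],cv2.COLOR_BGR2HSV).astype(int)
    pts=np.array([proj(s,[562+52*np.cos(t),7.3+52*np.sin(t),85]) for t in np.linspace(0,6.28,60)],np.int32)
    M=np.zeros((480,640),np.uint8);cv2.fillPoly(M,[pts],1)
    im=s['img'].astype(int);print(n,'rim bbox',pts.min(0),pts.max(0))
    for th in(110,130,150,170):
        m=((hsv[...,2]>th)&(M>0)).astype(np.uint8)
        k,_,st,ce=cv2.connectedComponentsWithStats(m);print(th,[(int(st[i,4]),ce[i].round().tolist()) for i in range(1,k) if st[i,4]>8])
E
```

```text
21.35 px 21.6 py -0.4 P 229.9 F [-0.4  0.3 -1.8] w 15.9
px on near side plane -> (px,z): [([363, 164], [-43.0, 262.0]), ([347, 186], [-14.0, 218.0]), ([353, 192], [-25.0, 205.0]), ([348, 197], [-16.0, 194.0]), ([341, 194], [-2.0, 201.0]), ([334, 203], [12.0, 181.0]), ([339, 207], [2.0, 172.0]), ([334, 217], [12.0, 150.0]), ([341, 221], [-2.0, 141.0]), ([363, 199], [-45.0, 189.0]), ([374, 182], [-65.0, 225.0]), ([372, 170], [-60.0, 250.0])]
[320.2172626  204.03525986] [309.43698309 244.00406112]
scene rim bbox [279 198] [338 246]
110 [(17, [326.0, 240.0])]
130 []
150 []
170 []
wrist rim bbox [255 147] [385 276]
110 [(114, [292.0, 230.0]), (50, [311.0, 232.0]), (79, [355.0, 265.0]), (30, [293.0, 269.0])]
130 [(99, [293.0, 230.0]), (41, [312.0, 232.0]), (72, [354.0, 265.0]), (24, [293.0, 270.0])]
150 [(96, [293.0, 231.0]), (31, [311.0, 233.0]), (58, [354.0, 265.0]), (11, [296.0, 272.0])]
170 [(90, [292.0, 231.0]), (25, [312.0, 233.0]), (56, [354.0, 265.0])]
```

Run:
```python
import cv2,numpy as np
w=cv2.imread('pics/w_f.png')[120:320,220:420];a=cv2.imread('pics/s_f.png')[110:270,250:410]
C=np.hstack([cv2.resize(w,(400,400),interpolation=2),cv2.resize(a,(400,400),interpolation=2)]);cv2.imwrite('pics/fin.png',cv2.convertScaleAbs(C,alpha=1.5,beta=15))
```

```text
(no output)
```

View pics/fin.png

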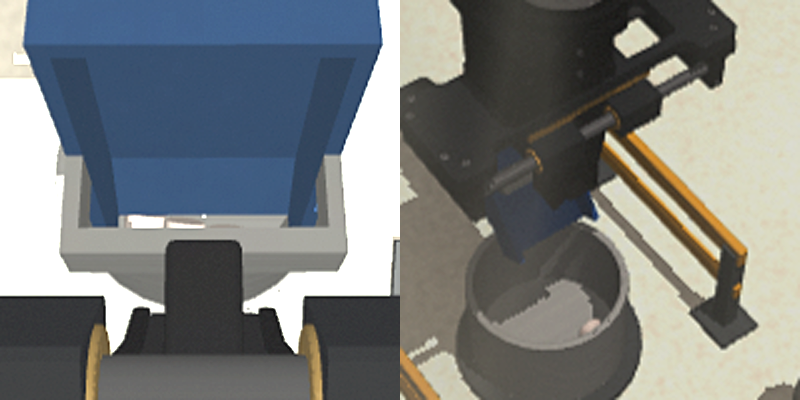

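The wrist crop looks straight into the tilted tray and its blue floor is clean, so it's empty. The scene crop shows a slug in the pot.

Before putting the tray down I need to swing it back towards level. I'll drag its underside against the near rim, which swings it forward.

Request:
{"api": "arm_command", "payload": {
  "steps": [
    {"x": 6,"y": 0,"z": 0,"twist": 0},
    {"x": 18,"y": 0,"z": 0,"twist": 0},
    {"x": 34,"y": 0,"z": 0,"twist": 0},
    {"x": 49,"y": 0,"z": 0,"twist": 0},
    {"x": 58,"y": 0,"z": 0,"twist": 0},
    {"x": 61,"y": 0,"z": 0,"twist": 0}
  ]
}}

```text
t: 21.95
tcp_pos: [580.0, 7.6, 146.2]
eef_rot: [[-0.023, 0.001, 1.0], [0.007, 1.0, -0.001], [-1.0, 0.007, -0.023]]
contact_force: [0.2, 0.0, -2.8]
width: 16.1
```

Request:
{"api": "arm_command", "payload": {
  "steps": [
    {"x": 0,"y": 0,"z": -6,"twist": 0},
    {"x": 0,"y": 0,"z": -13,"twist": 0},
    {"x": 0,"y": 0,"z": -20,"twist": 0},
    {"x": 0,"y": 0,"z": -25,"twist": 0},
    {"x": 0,"y": 0,"z": -30,"twist": 0},
    {"x": 0,"y": 0,"z": -35,"twist": 0},
    {"x": 0,"y": 0,"z": -40,"twist": 0},
    {"x": 0,"y": 0,"z": -45,"twist": 0},
    {"x": 0,"y": 0,"z": -50,"twist": 0},
    {"x": 0,"y": 0,"z": -55,"twist": 0},
    {"x": 0,"y": 0,"z": -58,"twist": 0}
  ],
  "newtons": 8
}}

```text
t: 22.87
tcp_pos: [523.4, 7.1, 149.5]
eef_rot: [[-0.018, 0.001, 1.0], [0.006, 1.0, -0.0], [-1.0, 0.006, -0.018]]
contact_force: [0.4, -1.6, 5.8]
width: 15.9
```

```bash
python3 tilt.py g
```

```text
22.9167 px -39.4 py -0.2 P 168.4 F [ 0.2 -0.2  7.7] w 16.2
px on near side plane -> (px,z): [([387, 209], [-93.0, 167.0]), ([369, 216], [-58.0, 152.0]), ([373, 226], [-67.0, 128.0]), ([369, 231], [-59.0, 117.0]), ([363, 230], [-47.0, 119.0]), ([360, 219], [-40.0, 145.0]), ([341, 224], [-2.0, 134.0]), ([340, 240], [-0.0, 96.0]), ([342, 245], [-5.0, 84.0]), ([346, 246], [-13.0, 81.0]), ([370, 241], [-62.0, 93.0]), ([373, 238], [-68.0, 100.0]), ([393, 232], [-108.0, 114.0])]
```

Tilt is back to about 19°. Now I carry the tray over the left rail to the bench.

Request:
{"api": "arm_command", "payload": {
  "steps": [
    {"x": -6,"y": 0,"z": 0,"twist": 0},
    {"x": -20,"y": 0,"z": 0,"twist": 0},
    {"x": -40,"y": 0,"z": 0,"twist": 0},
    {"x": -58,"y": 3,"z": -2,"twist": 0},
    {"x": -68,"y": 12,"z": -6,"twist": 0},
    {"x": -70,"y": 28,"z": -10,"twist": 0},
    {"x": -70,"y": 50,"z": -14,"twist": 0},
    {"x": -70,"y": 75,"z": -18,"twist": 0},
    {"x": -70,"y": 100,"z": -20,"twist": 0},
    {"x": -70,"y": 125,"z": -20,"twist": 0},
    {"x": -70,"y": 150,"z": -20,"twist": 0},
    {"x": -70,"y": 173,"z": -20,"twist": 0}
  ],
  "newtons": 25
}}

```text
t: 23.92
tcp_pos: [502.1, 181.6, 220.3]
eef_rot: [[-0.022, -0.0, 1.0], [0.006, 1.0, 0.0], [-1.0, 0.006, -0.022]]
contact_force: [0.1, -0.5, -2.0]
width: 16.3
```

Request:
{"api": "arm_command", "payload": {
  "steps": [
    {"x": 0,"y": 22,"z": 0,"twist": 0},
    {"x": 0,"y": 42,"z": 0,"twist": 0},
    {"x": 0,"y": 60,"z": 0,"twist": 0},
    {"x": 3,"y": 72,"z": 0,"twist": 0},
    {"x": 14,"y": 77,"z": 0,"twist": 0},
    {"x": 34,"y": 78,"z": 0,"twist": 0},
    {"x": 56,"y": 78,"z": 0,"twist": 0},
    {"x": 78,"y": 78,"z": 0,"twist": 0},
    {"x": 98,"y": 78,"z": 0,"twist": 0},
    {"x": 114,"y": 78,"z": 0,"twist": 0},
    {"x": 122,"y": 78,"z": 0,"twist": 0},
    {"x": 125,"y": 78,"z": 0,"twist": 0}
  ]
}}

```text
t: 24.92
tcp_pos: [497.6, 259.3, 93.6]
eef_rot: [[-0.027, 0.0, 1.0], [0.004, 1.0, -0.0], [-1.0, 0.004, -0.027]]
contact_force: [-0.9, -0.1, -1.7]
width: 16.0
```

Request:
{"api": "arm_command", "payload": {
  "steps": [
    {"x": 8,"y": 0,"z": 0,"twist": 0},
    {"x": 16,"y": 0,"z": 0,"twist": 0},
    {"x": 20,"y": 0,"z": 0,"twist": 0},
    {"x": 23,"y": 0,"z": 0,"twist": 0},
    {"x": 26,"y": 0,"z": 0,"twist": 0},
    {"x": 28,"y": 0,"z": 0,"twist": 0},
    {"x": 30,"y": 0,"z": 0,"twist": 0},
    {"x": 31.5,"y": 0,"z": 0,"twist": 0},
    {"x": 32.5,"y": 0,"z": 0,"twist": 0},
    {"x": 33,"y": 0,"z": 0,"twist": 0},
    {"x": 33,"y": 0,"z": 0,"twist": 0}
  ],
  "newtons": 8
}}

```text
t: 25.83
tcp_pos: [496.2, 259.7, 61.9]
eef_rot: [[-0.027, 0.0, 1.0], [0.005, 1.0, -0.0], [-1.0, 0.005, -0.027]]
contact_force: [-3.5, 0.3, 9.9]
width: 16.4
```

```bash
sed -i 's/m\[:,420:\]=0/m[:,460:]=0/' tilt.py; python3 tilt.py h
```

```text
25.8833 px -65.8 py 252.4 P 80.9 F [-2.9 -0.2  8.7] w 16.3
px on near side plane -> (px,z): [([352, 330], [-14.0, 81.0]), ([355, 363], [-20.0, 6.0]), ([419, 359], [-128.0, 14.0]), ([413, 328], [-112.0, 84.0]), ([393, 330], [-80.0, 80.0]), ([395, 351], [-86.0, 33.0]), ([388, 353], [-75.0, 29.0]), ([384, 350], [-68.0, 36.0]), ([382, 332], [-63.0, 76.0]), ([368, 328], [-40.0, 85.0])]
```

Request:
{"api": "arm_command", "payload": {
  "steps": [
    {"x": 0,"y": 0,"z": 0,"twist": 0},
    {"x": 0,"y": 0,"z": 0,"twist": 0},
    {"x": 0,"y": 0,"z": 0,"twist": 0},
    {"x": 0,"y": 0,"z": 0,"twist": 0},
    {"x": 0,"y": 0,"z": 0,"twist": 0},
    {"x": 0,"y": 0,"z": 0,"twist": 0},
    {"x": 0,"y": 0,"z": 0,"twist": 0}
  ],
  "grip": 0.6
}}

```text
t: 26.47
tcp_pos: [496.2, 259.7, 61.7]
eef_rot: [[-0.027, 0.0, 1.0], [0.005, 1.0, -0.0], [-1.0, 0.005, -0.027]]
contact_force: [0.4, 0.6, 1.1]
width: 50.0
```

Request:
{"api": "arm_command", "payload": {
  "steps": [
    {"x": -5,"y": 0,"z": 0,"twist": 0},
    {"x": -18,"y": 0,"z": 0,"twist": 0},
    {"x": -40,"y": 0,"z": 0,"twist": 0},
    {"x": -65,"y": 0,"z": 0,"twist": 0},
    {"x": -95,"y": 0,"z": 0,"twist": 0},
    {"x": -125,"y": 0,"z": 0,"twist": 0},
    {"x": -155,"y": 0,"z": 0,"twist": 0},
    {"x": -180,"y": 0,"z": 0,"twist": 0},
    {"x": -198,"y": 0,"z": 0,"twist": 0},
    {"x": -207,"y": 0,"z": 0,"twist": 0},
    {"x": -210,"y": 0,"z": 0,"twist": 0}
  ]
}}

```text
t: 27.38
tcp_pos: [502.8, 258.9, 273.7]
eef_rot: [[-0.024, 0.0, 1.0], [0.006, 1.0, -0.0], [-1.0, 0.006, -0.024]]
contact_force: [0.3, -0.1, -0.8]
width: 52.0
```

Run:
```python
from h import *
b=shot('side','t_i.png');a=shot('scene','s_i.png');o=observe();print(o['t'],o['tcp_pos'],o['contact_force'])
im=b['img'].astype(int);m=((im[...,0]-im[...,2]>30)&(im[...,0]>45)).astype(np.uint8);m[:300]=0;m[:,:320]=0;m[:,450:]=0
c=max(cv2.findContours(m,0,2)[0],key=cv2.contourArea);p=cv2.approxPolyDP(c,1.5,True)[:,0]
for k in p:print(k.tolist(),onz(b,*k,0).round(0).tolist())
# slugs in pot, scene
hsv=cv2.cvtColor(a['img'],cv2.COLOR_BGR2HSV).astype(int)
pts=np.array([proj(a,[562+51*np.cos(t),7.3+51*np.sin(t),85]) for t in np.linspace(0,6.28,60)],np.int32)
M=np.zeros((480,640),np.uint8);cv2.fillPoly(M,[pts],1)
for th in(85,95,105,115):
    k,_,st,ce=cv2.connectedComponentsWithStats(((hsv[...,2]>th)&(M>0)).astype(np.uint8));print(th,[(int(st[i,4]),ce[i].round().tolist(),onz(a,*ce[i],25).round()[:2].tolist()) for i in range(1,k) if st[i,4]>8])
# pad & weight
for z,(u,v) in ((120,(104.5,252)),): print('cap',onz(a,u,v,z))
r=((a['img'][...,2].astype(int)-a['img'][...,1]>60)).astype(np.uint8);r[:,150:]=0;r[300:]=0
k,_,st,ce=cv2.connectedComponentsWithStats(r);i=1+st[1:,4].argmax();print('cap scene',st[i],ce[i],onz(a,*ce[i],118))
r=((b['img'][...,2].astype(int)-b['img'][...,1]>60)).astype(np.uint8);r[:150]=0;r[185:]=0;r[:,:370]=0;r[:,410:]=0
k,_,st,ce=cv2.connectedComponentsWithStats(r);i=1+st[1:,4].argmax();print('cap side',st[i],ce[i],onz(b,*ce[i],118))
```

```text
27.4833 [501.70203395 258.61881962 271.47542396] [ 0.52799439 -0.18701772  0.78894321]
[414, 328] [427.0, 200.0, 0.0]
[401, 329] [451.0, 202.0, 0.0]
[400, 332] [454.0, 210.0, 0.0]
[397, 332] [460.0, 210.0, 0.0]
[399, 343] [460.0, 239.0, 0.0]
[396, 354] [469.0, 266.0, 0.0]
[387, 353] [484.0, 263.0, 0.0]
[387, 340] [481.0, 231.0, 0.0]
[385, 332] [482.0, 210.0, 0.0]
[382, 332] [488.0, 210.0, 0.0]
[381, 329] [489.0, 202.0, 0.0]
[353, 329] [541.0, 201.0, 0.0]
[355, 362] [541.0, 283.0, 0.0]
[418, 363] [434.0, 287.0, 0.0]
[420, 352] [426.0, 262.0, 0.0]
85 [(16, [288.0, 232.0], [525.0, -15.0]), (20, [325.0, 240.0], [578.0, 32.0])]
95 [(15, [326.0, 240.0], [579.0, 32.0])]
105 [(11, [326.0, 239.0], [579.0, 33.0])]
115 []
cap [ 437.17824838 -312.52287505  120.        ]
cap scene [ 95 244  19  16 232] [103.63793103 251.81896552] [ 434.48183387 -313.55968442  118.        ]Traceback (most recent call last):
  File "<stdin>", line 17, in <module>
ValueError: attempt to get argmax of an empty sequence
```

The tray reads flat on the bench: its bottom corners are level at y≈285, x 434–541. On the way to the weight I'll pass over the pot so the wrist camera can count the slugs.

Request:
{"api": "arm_command", "payload": {
  "steps": [
    {"x": 0,"y": -8,"z": 3,"twist": 0},
    {"x": 0,"y": -28,"z": 10,"twist": 0},
    {"x": 0,"y": -54,"z": 20,"twist": 0},
    {"x": 0,"y": -82,"z": 30,"twist": 0},
    {"x": 0,"y": -110,"z": 41,"twist": 0},
    {"x": 0,"y": -138,"z": 52,"twist": 0},
    {"x": 0,"y": -166,"z": 63,"twist": 0},
    {"x": 0,"y": -194,"z": 74,"twist": 0},
    {"x": 0,"y": -220,"z": 84,"twist": 0},
    {"x": 0,"y": -240,"z": 92,"twist": 0},
    {"x": 0,"y": -250,"z": 96,"twist": 0},
    {"x": 0,"y": -252,"z": 97,"twist": 0}
  ],
  "grip": 1
}}

```text
t: 28.48
tcp_pos: [598.5, 4.3, 265.9]
eef_rot: [[-0.03, 0.003, 1.0], [0.005, 1.0, -0.003], [-1.0, 0.005, -0.03]]
contact_force: [0.5, 0.4, 1.3]
width: 87.1
```

Run:
```python
from h import *
w=shot('wrist','w_j.png');a=shot('scene','s_j.png');b=shot('side','d_j.png');o=observe();print(o['t'],o['tcp_pos'],o['joint_positions'].round(0))
print('floor c',proj(w,[562,7.3,12]))
rim=np.array([proj(w,[562+58*np.cos(t),7.3+58*np.sin(t),85]) for t in np.linspace(0,6.28,90)]);print('pred rim',rim.min(0),rim.max(0))
hsv=cv2.cvtColor(w['img'],cv2.COLOR_BGR2HSV).astype(int)
inner=np.array([proj(w,[562+50*np.cos(t),7.3+50*np.sin(t),85]) for t in np.linspace(0,6.28,90)],np.int32)
M=np.zeros((480,640),np.uint8);cv2.fillPoly(M,[inner],1)
for th in(150,170,190,210):
    k,_,st,ce=cv2.connectedComponentsWithStats(((hsv[...,2]>th)&(M>0)).astype(np.uint8));print(th,[(int(st[i,4]),ce[i].round().tolist(),onz(w,*ce[i],25).round()[:2].tolist()) for i in range(1,k) if st[i,4]>20])
# cap in side by red excess
d=b['img'].astype(int);m=((d[...,2]-d[...,1]>40)&(d[...,2]-d[...,0]>40)).astype(np.uint8)
k,_,st,ce=cv2.connectedComponentsWithStats(m)
for i in range(1,k):
    if 10<st[i,4]<400 and 350<ce[i][0]<420 and ce[i][1]>150: print('side',st[i],ce[i],onz(b,*ce[i],118))
```

```text
28.6333 [597.69576436   7.41351099 266.8351855 ] [ -10.   26.   82.    0.   74. -100.]
floor c [322.94619943 187.82972391]
pred rim [262.19869472 128.29969365] [384.89357374 252.01270469]
150 [(67, [321.0, 142.0], [513.0, 5.0]), (3697, [318.0, 177.0], [550.0, 2.0]), (90, [299.0, 212.0], [587.0, -19.0]), (104, [316.0, 215.0], [592.0, -1.0]), (116, [337.0, 220.0], [597.0, 23.0])]
170 [(74, [299.0, 212.0], [588.0, -20.0]), (89, [316.0, 215.0], [592.0, -1.0]), (93, [338.0, 220.0], [597.0, 24.0])]
190 [(55, [299.0, 212.0], [588.0, -20.0]), (60, [316.0, 216.0], [592.0, -1.0]), (74, [338.0, 219.0], [597.0, 24.0])]
210 []
side [379 161  11   7  58] [384.         163.75862069] [ 436.09999313 -310.96801957  118.        ]
```

Run:
```python
from h import *
w=load('w_j');g=cv2.cvtColor(w['img'],cv2.COLOR_BGR2GRAY)[170:250:3,264:384:3]
for r,l in zip(range(170,250,3),g):print(r,' '.join('%2d'%(v//4) for v in l))
```

```text
170 17 22 15 16 16 27 40 40 40 40 40 40 40 41 41 41 41 41 41 41 41 40 41 41 40 40 40 40 40 40 40 40 41 22 12 12 12 22 21 52
173 21 22 13 15 15 39 39 39 40 40 40 40 40 40 40 40 40 40 40 40 40 40 40 40 40 40 40 40 40 40 40 40 41 23 12 12 12 21 22 40
176 39 41 15 15 14 41 40 40 40 40 41 40 40 40 40 40 40 40 40 40 40 40 40 40 40 40 40 40 40 40 40 40 41 22 13 12 12 12 22 24
179 38 36 15 15 12 40 40 40 39 40 40 40 40 40 40 40 40 40 40 40 40 40 40 40 40 40 40 40 40 40 40 40 21 22 16 12 12 12 21 20
182 39 30 14 14 12 40 40 40 40 40 40 40 40 40 40 40 41 40 40 40 40 40 40 40 40 40 40 40 40 40 40 40 22 22 19 12 12 12 39 25
185 39 24 14 14 16 40 40 40 40 40 40 40 40 40 40 40 40 40 40 41 40 40 41 40 40 40 40 40 40 40 40 41 22 23 22 12 12 12 38 36
188 38 17 14 14 11 41 40 40 40 40 40 40 40 40 40 40 40 40 40 40 40 40 40 40 40 40 40 40 40 40 40 21 22 22 21 12 12 12 38 38
191 40 15 14 14 12 39 39 39 38 38 39 39 39 39 39 39 39 39 39 39 39 39 39 39 39 39 39 39 39 39 22 22 22 22 18 13 12 12 38 37
194 40 26 14 13 12 22 41 40 41 40 41 40 41 41 41 41 41 41 41 41 41 41 41 41 40 40 40 40 40 39 22 22 22 22 13
[... 1547 characters left out ...]
14 14 15 14 14 14 14 14 14 14 14 15 14 14 14 14 13 13 37 39 36 52 51 51 51 51 51
236 51 51 51 51 51 51 52 38 40 39 15 14 14 14 15 14 14 14 14 14 14 14 14 14 15 14 14 14 13 28 38 25 42 51 51 51 51 51 51 51
239 50 51 51 51 50 51 51 51 39 38 39 27 13 14 14 14 14 14 14 14 14 14 14 14 14 14 13 17 39 40 39 43 51 51 51 51 51 51 51 51
242 51 51 51 51 51 51 51 51 51 52 38 39 40 39 23 14 14 14 14 14 14 14 14 14 17 29 38 39 39 37 51 51 51 51 51 51 51 51 51 51
245 51 51 51 51 51 51 51 51 51 51 52 48 40 39 40 40 39 39 34 30 30 38 39 39 37 41 40 37 51 51 51 51 51 51 51 51 51 51 51 51
248 51 51 51 51 51 51 51 51 51 51 51 50 51 52 49 41 40 39 40 40 25 40 40 41 41 52 51 51 51 51 51 51 50 50 51 51 51 51 51 51
```

```bash
python3 - <<'E'
from h import *
w=load('w_j');G=cv2.cvtColor(w['img'],cv2.COLOR_BGR2GRAY)
g=G[128:172:3,264:384:3]
for r,l in zip(range(128,172,3),g):print(r,' '.join('%2d'%(v//4) for v in l))
print('fine')
for r in range(208,234):print(r,' '.join('%2d'%(v//4) for v in G[r,322:352]))
f=load('w_f');G=cv2.cvtColor(f['img'],cv2.COLOR_BGR2GRAY)
E
python3 - <<'E'
import sys;sys.path.insert(0,'.')
import os;os.chdir('.')
from h import *
a=load('s_j');G=cv2.cvtColor(a['img'],cv2.COLOR_BGR2GRAY)
for r in range(208,250,2):print(r,' '.join('%2d'%(v//4) for v in G[r,278:342:2]))
E
```

```text
128 31 31 32 31 31 31 31 31 31 32 32 29 11 12 12 14 15 17 21 22 34 28 22 19 13 12 11 22 30 31 30 31 30 30 30 30 31 52 50 51
131 31 31 32 31 30 30 31 31 31 30 12 12 14 21 23 23 22 22 21 41 40 40 39 39 38 37 24 11 12 23 29 30 31 31 31 30 31 51 51 51
134 31 30 31 31 30 30 30 32 15 12 17 22 23 22 21 20 18 16 19 16 17 24 33 37 39 40 39 38 22 13 11 30 31 33 31 30 31 51 51 51
137 36 35 36 31 32 30 30 11 13 23 23 22 21 16 12 12 13 17 17 17 17 17 18 18 17 16 32 41 23 23 18 11 23 31 31 30 30 51 51 51
140 48 48 29 31 32 30 11 18 22 21 20 12 12 13 12 13 19 21 28 35 27 22 19 13 12 16 12 12 15 21 22 22 13 21 30 30 31 51 51 51
143 31 31 31 31 31 12 22 22 21 16 12 12 14 18 31 39 38 38 38 38 38 38 38 38 20 14 12 12 12 12 20 22 22 13 28 31 31 51 51 51
146 31 31 31 32 11 21 22 21 12 12 14 12 22 24 24 24 24 24 24 24 24 24 23 24 24 24 23 14 13 12 12 15 21 22 13 29 30 51 51 51
149 52 54 32 12 20 23 22 12 13 17 15 23 22 22 23 23 23 23 23 23 23 23 23 23 23 23 23 23 19 12 12 12 16 22 22 12 37 51 51 51
152 51 30 23 18 22 21 12 17 12 25 28 27 41 41 40 40 40 40 41 41 41 41 41 41 22 23 23 23 23 22 12 12 12 18 22
[... 4608 characters left out ...]

236 12 15 22 16 22 22 22 22 22 22 21 22 22 22 22 22 22 22 21 22 21 21 22 22 22  9 10 12 22 18 10 10
238 12 12 21 21 22 22 22 22 22 22 21 22 22 22 22 22 22 22 22 22 22 21 21 21 27 29 12 21 21 11 10  9
240 12 12 11 20 21 21 22 21 22 22 22 22 22 22 22 22 22 22 22 22 21 21 20 28 31 25 22 22 11 11 11  9
242 12 12 12 12 20 22 21 22 22 22 22 22 22 22 22 22 21 22 21 21 21 22 20 25 23 18 18 11 11 11 11  9
244 12 12 12 12 12 14 21 21 21 21 22 21 22 22 21 22 22 21 21 22 21 21 18 22 23 16 11 12 11 11 10  9
246 11 12 12 12 12 13 12 18 21 22 21 21 21 21 21 21 21 21 21 20 21 23 23 18 11 12 12 12 11 11 10  9
248 12 12 12 13 13 12 13 12 12 12 19 21 22 22 22 23 22 23 22 21 19 12 11 11 12 12 11 12 11 11 10 10
```

Run:
```python
from h import *
w=load('w_j');a=load('s_j');b=load('d_j');a0=load('scene0')
def tri(p,q):
    o1,d1=ray(w,*p);o2,d2=ray(a,*q);A=np.c_[d1,-d2];t=np.linalg.lstsq(A,o2-o1,rcond=None)[0]
    return ((o1+d1*t[0]+o2+d2*t[1])/2).round(1),np.linalg.norm(o1+d1*t[0]-o2-d2*t[1]).round(1)
print('slug3 ctr',tri((338,222),(325.5,242.5)))
for z in (12,22,38): print(z,'slug1,2,3 at',[onz(w,*p,z).round()[:2].tolist() for p in((300,216),(315,219),(338,222))],'scene px of each',[proj(a,[*onz(w,*p,z)[:2],z]).round().tolist() for p in((300,216),(315,219),(338,222))])
# tray content, scene view
G=cv2.cvtColor(a['img'],cv2.COLOR_BGR2GRAY)
pts=[proj(a,[x,y,0]).round().tolist() for x,y in((430,225),(545,225),(545,287),(430,287))];print(pts)
p=np.array(pts);x0,y0=p.min(0).astype(int)-3;x1,y1=p.max(0).astype(int)+3
for r in range(y0-8,y1,2):print(r,' '.join('%2d'%(v//4) for v in G[r,x0:x1:2]))
```

```text
slug3 ctr (array([595.5,  21.6,  46.9]), np.float64(3.2))
12 slug1,2,3 at [[594.0, -19.0], [598.0, -2.0], [602.0, 25.0]] scene px of each [[308.0, 263.0], [317.0, 260.0], [330.0, 254.0]]
22 slug1,2,3 at [[593.0, -19.0], [596.0, -2.0], [600.0, 24.0]] scene px of each [[307.0, 260.0], [316.0, 256.0], [329.0, 251.0]]
38 slug1,2,3 at [[591.0, -18.0], [594.0, -2.0], [598.0, 23.0]] scene px of each [[307.0, 254.0], [315.0, 251.0], [328.0, 245.0]]
[[358.0, 154.0], [393.0, 188.0], [417.0, 175.0], [381.0, 141.0]]
130 11  9  6 23 10  5  4  4  2 16 34 33 33 33  8  4  5  5  5  4 19 33 33 32 33 33 33 33 33 33 33 33 33
132  6  2 27 34 34  8  2 11 34 33 33 33 33 32  6  4  4  5  5  5  5 19 33 33 33 33 33 33 33 33 33 33 33
134  3  1 33 33 32 34 22 34 33 33 33 30 19  8  4  3  4  4  5  5  5  5 12 34 33 33 33 33 34 33 33 33 33
136  2  2 33 33 33 33 33 33 33 30 18  8  7  6  4  4  4  4  4  5  5  5  9 25 34 33 34 33 33 33 32 33 33
138  2 11 32 33 33 33 33 34 29  8  7  6  6  6  4  4  4  4  4  5  5  5 17 22 24 33 33 33 33 33 33 33 33
140  1 33 32 33 33 34 30  8  7  5  6  6  5  6  4  4  4  4  4  4  5  5 22 15
[... 1902 characters left out ...]
3 33 33 33 33 33 33 33 33 34 12  5  6  6  6  6  8  9  9  9  8 20 34 33 34 33 34 34
180 13 23 23 30 33 32 33 33 33 33 33 33 33 33 34 35 15  9  6  6  6  8  9  8 11 34 34 33 34 33 34 34 34
182  8 14 22 23 30 33 33 33 33 33 33 33 34 33 33 33 35 17  9  6  6  8  9 21 34 34 34 34 33 34 34 33 33
184  8  8 15 23 23 32 34 33 33 34 33 33 33 33 33 33 34 35 18  9  6 12 23 34 33 34 34 34 34 34 34 34 34
186 26  8  8 15 24 22 32 33 33 33 33 33 34 33 33 33 33 34 35 22 19 35 34 34 34 34 34 34 34 33 34 34 34
188 34 26  8  8 16 23 22 32 34 34 34 33 33 32 34 33 33 33 34 33 34 34 33 33 34 34 33 33 33 34 33 34 34
190 32 34 26  8  8 16 23 22 32 33 34 33 34 33 34 33 33 33 34 34 33 34 34 34 34 33 34 34 34 33 33 34 33
```

Slug 3 triangulates to z≈47, so it sits on top of the fourth slug, whose edge shows in the sliver beside it. All four are in the pot and no white remains in the tray. On to the weight, whose cap measures about (436,-312).

Request:
{"api": "arm_command", "payload": {
  "steps": [
    {"x": 0,"y": -10,"z": -4,"twist": 0},
    {"x": 0,"y": -32,"z": -15,"twist": 0},
    {"x": 0,"y": -62,"z": -30,"twist": 0},
    {"x": 0,"y": -94,"z": -46,"twist": 0},
    {"x": 0,"y": -127,"z": -63,"twist": 0},
    {"x": 0,"y": -160,"z": -80,"twist": 0},
    {"x": 0,"y": -193,"z": -97,"twist": 0},
    {"x": 0,"y": -226,"z": -114,"twist": 0},
    {"x": 0,"y": -258,"z": -130,"twist": 0},
    {"x": 0,"y": -286,"z": -144,"twist": 0},
    {"x": 0,"y": -308,"z": -155,"twist": 0},
    {"x": 0,"y": -319,"z": -161,"twist": 0}
  ]
}}

```text
t: 29.63
tcp_pos: [435.3, -313.3, 270.1]
eef_rot: [[-0.03, 0.001, 1.0], [0.004, 1.0, -0.001], [-1.0, 0.004, -0.03]]
contact_force: [0.2, -0.3, 0.1]
width: 87.2
```

Request:
{"api": "arm_command", "payload": {
  "steps": [
    {"x": 0,"y": 0,"z": 0,"twist": 0},
    {"x": 0,"y": 0,"z": 0,"twist": 0},
    {"x": 0,"y": 0,"z": 0,"twist": 0}
  ]
}}

```text
t: 29.88
tcp_pos: [435.6, -311.7, 270.1]
eef_rot: [[-0.03, 0.0, 1.0], [0.006, 1.0, 0.0], [-1.0, 0.006, -0.03]]
contact_force: [0.6, 0.5, -0.2]
width: 87.0
```

Request:
{"api": "arm_command", "payload": {
  "steps": [
    {"x": 8,"y": 0,"z": 0,"twist": 0},
    {"x": 26,"y": 0,"z": 1,"twist": 0},
    {"x": 50,"y": 0,"z": 2,"twist": 0},
    {"x": 76,"y": 0,"z": 2,"twist": 0},
    {"x": 102,"y": -1,"z": 3,"twist": 0},
    {"x": 128,"y": -1,"z": 4,"twist": 0},
    {"x": 152,"y": -1,"z": 5,"twist": 0},
    {"x": 174,"y": -1,"z": 6,"twist": 0},
    {"x": 191,"y": -1,"z": 6,"twist": 0},
    {"x": 202,"y": -1,"z": 7,"twist": 0},
    {"x": 207,"y": -1,"z": 7,"twist": 0},
    {"x": 208,"y": -1,"z": 7,"twist": 0}
  ]
}}

```text
t: 30.88
tcp_pos: [436.4, -310.4, 61.0]
eef_rot: [[-0.031, -0.001, 1.0], [0.007, 1.0, 0.001], [-0.999, 0.007, -0.031]]
contact_force: [0.0, -0.3, -0.5]
width: 87.0
```

Request:
{"api": "arm_command", "payload": {
  "steps": [
    {"x": 0,"y": 0,"z": 0,"twist": 0},
    {"x": 0,"y": 0,"z": 0,"twist": 0},
    {"x": 0,"y": 0,"z": 0,"twist": 0},
    {"x": 0,"y": 0,"z": 0,"twist": 0},
    {"x": 0,"y": 0,"z": 0,"twist": 0},
    {"x": 0,"y": 0,"z": 0,"twist": 0},
    {"x": 0,"y": 0,"z": 0,"twist": 0},
    {"x": 0,"y": 0,"z": 0,"twist": 0},
    {"x": 0,"y": 0,"z": 0,"twist": 0},
    {"x": 0,"y": 0,"z": 0,"twist": 0},
    {"x": 0,"y": 0,"z": 0,"twist": 0},
    {"x": 0,"y": 0,"z": 0,"twist": 0}
  ],
  "grip": 0,
  "newtons": 40
}}

```text
t: 31.88
tcp_pos: [436.9, -311.4, 61.1]
eef_rot: [[-0.03, -0.002, 1.0], [0.005, 1.0, 0.002], [-1.0, 0.005, -0.03]]
contact_force: [-0.1, -1.9, -1.3]
width: 23.4
```

Request:
{"api": "arm_command", "payload": {
  "steps": [
    {"x": 0,"y": 0,"z": 0,"twist": 0},
    {"x": 0,"y": 0,"z": 0,"twist": 0},
    {"x": 0,"y": 0,"z": 0,"twist": 0},
    {"x": 0,"y": 0,"z": 0,"twist": 0}
  ],
  "newtons": 55
}}

```text
t: 32.22
tcp_pos: [436.9, -311.4, 61.1]
eef_rot: [[-0.03, -0.002, 1.0], [0.005, 1.0, 0.002], [-1.0, 0.005, -0.03]]
contact_force: [0.3, -1.4, 0.0]
width: 23.3
```

Request:
{"api": "arm_command", "payload": {
  "steps": [
    {"x": -3,"y": 0,"z": 0,"twist": 0},
    {"x": -10,"y": 0,"z": 0,"twist": 0},
    {"x": -21,"y": 0,"z": -1,"twist": 0},
    {"x": -35,"y": 0,"z": -1,"twist": 0},
    {"x": -51,"y": 0,"z": -2,"twist": 0},
    {"x": -68,"y": 0,"z": -2,"twist": 0},
    {"x": -85,"y": 0,"z": -3,"twist": 0},
    {"x": -102,"y": 0,"z": -3,"twist": 0},
    {"x": -118,"y": 0,"z": -4,"twist": 0},
    {"x": -131,"y": 0,"z": -4,"twist": 0},
    {"x": -139,"y": 0,"z": -4,"twist": 0},
    {"x": -142,"y": 0,"z": -4,"twist": 0}
  ]
}}

```text
t: 33.22
tcp_pos: [437.4, -312.1, 204.9]
eef_rot: [[-0.028, -0.002, 1.0], [0.004, 1.0, 0.002], [-1.0, 0.004, -0.028]]
contact_force: [-0.3, -1.5, -6.5]
width: 23.1
```

```bash
cat > wt.py <<'E'
from h import *
import sys
n=sys.argv[1];o=observe();g=o['tcp_pos'];print(round(o['t'],2),g.round(1),o['contact_force'].round(1),round(o['width'],1),o['eef_rot'][:,0].round(3))
S={k:shot(k,'%s_%s.png'%(k,n)) for k in('scene','side')}
for k,s in S.items():
    im=s['img'];G=cv2.cvtColor(im,cv2.COLOR_BGR2GRAY)
    e=g+[0,0,-51+20] # disc centre guess (underside = tcp-51)
    c=proj(s,e).astype(int);x0,y0=c-[55,32]
    print(k,'disc centre px',c,'pred outline x: ',[proj(s,e+np.array(d)).round(1).tolist() for d in((42,0,-20),(-42,0,-20),(0,42,-20),(0,-42,-20))])
    cv2.imwrite('pics/%s_%s_crop.png'%(k,n),im[y0:y0+64,x0:x0+110])
    for r in range(c[1]-20,c[1]+30,2):print(r,x0,' '.join('%2d'%(v//4) for v in G[r,c[0]-36:c[0]+37:2]))
E
python3 wt.py a
```

```text
33.22 [ 437.4 -312.1  204.9] [-0.3 -1.5 -6.5] 23.1 [-0.028  0.004 -1.   ]
scene disc centre px [ 93 233] pred outline x:  [[108.8, 259.2], [87.3, 223.0], [122.2, 227.9], [72.7, 253.9]]
213 38  1  1  1  1  1  0  0  2  6  6  9  8  8  6  4  6  6  1  0  0  0  9 10 10 10 10 10  9  8 26 30 30 30 30 30 30 30
215 38  2  1  1  1  1  0  0  0  5  8  9  8  5  6  5  4  4  3  1  0  0  2 10  9  9  9  9 10  9  5 31 30 30 30 30 30 30
217 38  0  1  1  1  1  1  0  1  0  7  8  6  6  6  5  5  4  4  2  0  0  0  8 10  9 10  9  9  9 23 26 30 30 30 30 30 30
219 38  1  1  0 11  0  0  0  0  1  1  8  6  6  6  6  5  5  4  4  0  0  0  0 10 10  9  9  9  8 23  5 30 30 31 27 27 30
221 38  0  6 13 14  6  0  0  0  1  0  6  6  6  6  6  5  5  4  4  3  1  1  1  9 10  9  9 13 23 22  7 15 27 14 13 14 13
223 38 14 14 13 12  9  8  0  0  0  0  0  6  6  6  6  7  9  8  7  3  4 10  9  9  9  8 21 22 21 22  8  5 14 13 14 14 13
225 38 13 13 13 10  9  9 10  1  0  1  0  2  6  6  8  9  9  8  8  4  8 10 10  9 14 23 22 22 22 22  7  6  8 14 15 14 14
227 38 13 13 14  9 10  9  9 10  1  0  0  0  5  6  9  9  8  9  8  7  8  8 13 22 22 22 22 2
[... 4421 characters left out ...]
 20 21 21 20 21 21 23 25 25 23 22 20 35 44 44 45 45 44 45 45 45 44 44 44 44 44 45 45 44 44 44 44 44 44 45
163 329 19 19 19 20 20 20 20 20 20 19 19 19 19 19 35 45 44 44 45 44 44 44 44 44 44 44 44 45 44 45 45 44 44 44 44 44 44
165 329 20 20 19 20 20 19 19 19 19 19 19 19 18 19 32 45 45 45 44 45 45 45 44 44 44 44 44 44 44 45 45 44 44 44 44 44 44
167 329 19 20 20 19 20 19 19 19 19 19 20 21 27 28 30 43 45 45 45 45 45 45 45 45 45 45 45 45 45 45 45 45 44 44 44 45 45
169 329 19 19 19 20 20 21 26 28 29 36 38 39 43 44 44 44 45 45 45 44 45 45 45 45 45 45 45 44 45 45 45 44 45 45 45 45 45
171 329 27 28 32 39 38 39 43 44 44 45 45 45 45 45 45 45 45 45 45 45 45 45 44 45 45 45 45 45 45 45 45 45 45 45 45 45 45
```

The weight hangs upright. In the side view the disc spans x 369–400.5 (predicted 368–400) and its bottom is at row 155.5 (predicted 156.8), so its axis is within about 1.5 mm of the TCP. I'll carry it over the right rail.

Request:
{"api": "arm_command", "payload": {
  "steps": [
    {"x": 0,"y": 3,"z": 1,"twist": 0},
    {"x": 0,"y": 10,"z": 4,"twist": 0},
    {"x": 0,"y": 22,"z": 9,"twist": 0},
    {"x": -1,"y": 38,"z": 15,"twist": 0},
    {"x": -1,"y": 56,"z": 22,"twist": 0},
    {"x": -1,"y": 74,"z": 29,"twist": 0},
    {"x": -2,"y": 92,"z": 36,"twist": 0},
    {"x": -2,"y": 110,"z": 43,"twist": 0},
    {"x": -2,"y": 128,"z": 50,"twist": 0},
    {"x": -2,"y": 146,"z": 58,"twist": 0},
    {"x": -2,"y": 164,"z": 65,"twist": 0},
    {"x": -2,"y": 182,"z": 72,"twist": 0}
  ]
}}

```text
t: 34.32
tcp_pos: [508.7, -127.2, 203.7]
eef_rot: [[-0.031, -0.002, 1.0], [0.006, 1.0, 0.002], [-0.999, 0.006, -0.031]]
contact_force: [1.3, -0.3, -6.0]
width: 23.1
```

Request:
{"api": "arm_command", "payload": {
  "steps": [
    {"x": 0,"y": 18,"z": 7,"twist": 0},
    {"x": 0,"y": 36,"z": 14,"twist": 0},
    {"x": 0,"y": 54,"z": 21,"twist": 0},
    {"x": 0,"y": 72,"z": 28,"twist": 0},
    {"x": 0,"y": 90,"z": 35,"twist": 0},
    {"x": 0,"y": 106,"z": 42,"twist": 0},
    {"x": 0,"y": 120,"z": 47,"twist": 0},
    {"x": 0,"y": 129,"z": 51,"twist": 0},
    {"x": 0,"y": 134,"z": 53,"twist": 0},
    {"x": 0,"y": 136,"z": 54,"twist": 0},
    {"x": 0,"y": 136,"z": 54,"twist": 0},
    {"x": 0,"y": 136,"z": 54,"twist": 0}
  ]
}}

```text
t: 35.32
tcp_pos: [562.0, 8.5, 202.6]
eef_rot: [[-0.032, -0.002, 0.999], [0.006, 1.0, 0.002], [-0.999, 0.006, -0.032]]
contact_force: [0.3, -0.0, -6.1]
width: 23.1
```

Request:
{"api": "arm_command", "payload": {
  "steps": [
    {"x": 3,"y": 0,"z": 0,"twist": 0},
    {"x": 9,"y": -1,"z": 1,"twist": 0},
    {"x": 17,"y": -1,"z": 1,"twist": 0},
    {"x": 26,"y": -1,"z": 2,"twist": 0},
    {"x": 35,"y": -1,"z": 2,"twist": 0},
    {"x": 42,"y": -1,"z": 2,"twist": 0},
    {"x": 47,"y": -1,"z": 2,"twist": 0},
    {"x": 50,"y": -1,"z": 2,"twist": 0},
    {"x": 51,"y": -1,"z": 2,"twist": 0},
    {"x": 51,"y": -1,"z": 2,"twist": 0},
    {"x": 51,"y": -1,"z": 2,"twist": 0}
  ]
}}

```text
t: 36.23
tcp_pos: [562.7, 7.8, 151.9]
eef_rot: [[-0.031, -0.002, 1.0], [0.006, 1.0, 0.002], [-1.0, 0.006, -0.031]]
contact_force: [0.8, -0.0, -6.7]
width: 23.1
```

```bash
python3 wt.py b
python3 - <<'E'
from h import *
for k in('scene','side'):
    s=load('%s_b'%k);print(k,'rim outer pred bbox',*(lambda p:(p.min(0).round(1),p.max(0).round(1)))(np.array([proj(s,[562+58*np.cos(t),7.3+58*np.sin(t),85]) for t in np.linspace(0,6.28,90)])),
     'disc base pred',*(lambda p:(p.min(0).round(1),p.max(0).round(1)))(np.array([proj(s,[562+42*np.cos(t),7.3+42*np.sin(t),100]) for t in np.linspace(0,6.28,90)])),
     'disc top',*(lambda p:(p.min(0).round(1),p.max(0).round(1)))(np.array([proj(s,[562+42*np.cos(t),7.3+42*np.sin(t),140]) for t in np.linspace(0,6.28,90)])))
E
```

```text
36.23 [562.7   7.8 151.9] [ 0.8 -0.  -6.7] 23.1 [-0.031  0.006 -1.   ]
scene disc centre px [308 209] pred outline x:  [[323.2, 232.8], [295.5, 200.7], [328.7, 205.1], [289.0, 228.1]]
189 253  8  8  8  8  8  8 20 31 30 10  7 12  8  9  9  9  8  7  7  6  6  5  5  4  4  3 23 26 16 17 15 34 33 33 33 34 35
191 253  8  7  8  8  8  8 26 28 29 13  8 10 14  8  8  8  8  7  6  6  6  6  5  4  4  4 11 11 11 16 16 14 34 33 33 33 33
193 253 13  8  8  9  9  8 22 31 12 11 12 14  9  8  7  8  8  7  7  6  7  8  4  4  4  4 12 12 12 18 17 16 29 34 33 33 33
195 253  9  8  8  8  8  8 14 17 12 14 13 11  9 15  8  8  8  7  8 10  9  8  5  5  5  3 12 12 11 16 21 16 16 29 33 33 33
197 253  8  9  8  8  8  8 11 13 13 11 10 10  7  8  8  8  7  7 10 10  9  8  7  4  5  4 11 11 11 25 24 24 16 17 29 34 33
199 253  8  8  8  8  9 11 15 11 10 11 13 13  7  7  8  7  7  6 10  9 10 11 10  9 12 12 12 15 25 25 24 34 24 16 16 29 33
201 253  8  8  8  8  9 12 10 10 12 12 13 12 11  8  8  8  8  6 10 12 12 11 11 12 12 11 17 25 25 25 25 33 34 24 16 17 29
203 253  8  8  8  8 11 12 13 13 13 13 12 13 13 11  7  8  7  6  9 11 12 11 15 11 15 
[... 4712 characters left out ...]
9 19 20 20 21 21 21 22 23 23 23 24 20 19 19 19 17 19 20 18 16 15 15 15 23 25
245 284 45 45 45 45 46 34 21 27 31 27 21 18 19 19 20 20 21 21 22 22 23 23 24 22 20 19 18 19 28 28 19 16 23 24 24 26 26
247 284 45 45 45 45 46 34 20 22 24 29 30 27 24 22 21 20 20 21 22 22 23 23 24 22 21 21 18 21 24 19 17 16 23 25 25 25 26
249 284 46 45 45 45 45 34 21 22 22 23 25 28 30 30 29 28 27 26 25 27 27 28 24 19 24 26 19 19 18 18 17 16 24 25 26 25 25
scene rim outer pred bbox [275.9 195.4] [341.8 249.5] disc base pred [284.5 197.4] [332.8 236.8] disc top [283.2 183.2] [333.2 223.4]
side rim outer pred bbox [312.2 223.1] [366.8 251.5] disc base pred [319.6 220.8] [359.4 241. ] disc top [319.2 204.4] [359.9 223.9]
```

The side view puts the disc at x 320–359 against a rim centre near 340, so it's centred within about 2 mm. The gap works out to about 16 mm. I'll hold briefly to settle, confirm it's still, and hand in.

Request:
{"api": "arm_command", "payload": {
  "steps": [
    {"x": 0,"y": 0,"z": 0,"twist": 0},
    {"x": 0,"y": 0,"z": 0,"twist": 0},
    {"x": 0,"y": 0,"z": 0,"twist": 0},
    {"x": 0,"y": 0,"z": 0,"twist": 0},
    {"x": 0,"y": 0,"z": 0,"twist": 0},
    {"x": 0,"y": 0,"z": 0,"twist": 0}
  ]
}}

```text
t: 36.83
tcp_pos: [562.8, 7.8, 152.1]
eef_rot: [[-0.031, -0.002, 1.0], [0.005, 1.0, 0.002], [-1.0, 0.005, -0.031]]
contact_force: [0.3, -0.4, -5.4]
width: 23.5
```

Run:
```python
from h import *
o=observe();print(o['t'],o['tcp_pos'].round(1),o['joint_vel'].round(2),o['contact_force'].round(1),o['width'])
if abs(o['tcp_pos'][0]-562.7)<3 and abs(o['tcp_pos'][1]-7.3)<3 and 147<o['tcp_pos'][2]<157: print(hand_in())
```

```text
36.8333 [562.8   7.8 152.1] [-0.06  0.03  0.11  0.04 -0.01  0.04] [ 0.3 -0.4 -5.4] 23.473045135643048
the job is handed in; nothing more can be done
None
```

I tipped the slugs into the pot, stood the empty tray back on the bench, and handed the job in at 36.8 s with the weight held still over the pot's mouth. No verdict was reported.

**How it was done:** The moves can't tilt the tool, so I gripped the tray's block lightly near its top and let it pivot. I levered it against the pot's far rim and inner wall to about 55° to pour. Dragging its underside on the near rim brought it most of the way back, and the bench levelled it. My first attempt failed: the tray bridged the rim under a 65 N push and slid in the jaws, so I took it back to the bench and regripped.

**Last checks:**
- **Weight:** its axis is within about 2 mm of the pot's centre in the side view. The gap is about 16 mm by arm position, and it looked upright and still. The hand itself leans about 1.8°, which is inside the 7° limit. In the scene view the disc's left edge was hard to make out.
- **Tray:** its bottom corners read level on the bench, it is released, and no white shows in it.
- **Slugs:** three are plainly visible in the pot. I inferred the fourth rather than saw it, for three reasons:
  - The third slug sits at about z = 47, as if stacked on another.
  - A strip beside it looks like the edge of another slug.
  - The tray felt about 0.8 N lighter afterwards, which matches four slugs, though that reading was noisy.
- **Rails and bystanders:** I planned the paths clear of them and saw no contact, but I did not measure the bystanders again at the end.

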